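# Empty the tumbling pot into the sieve

### The job

The tumbling run is over: first clear the specimen holders out of the sieve and stand them upright in the white tray. Then take the lid off the pot, lift the pot and pour all its balls into the sieve from close above it (any ball that strays belongs in the sieve too), stand the empty pot back upright on its black mat, and put its lid back on, seated flat. Leave the timer and the marker where they are.

Things in the scene. Friction and masses are not known exactly. Their poses are not given: they have to be found in the camera images.
- tray: White plastic drying tray, fixed to the bench, outside 160 (its x) by 210 (its y) by 22 mm high, walls and floor 4 mm thick. Origin: centre of the underside; z up.
- mat: Black rubber bench mat, fixed, 150 by 150 mm, 5 mm thick, on which the pot stands. Origin: centre of the underside; its top is 5 mm above it.
- sieve: Round steel test sieve standing in its pan, fixed, 200 mm outside diameter, wall 3 mm, rim 62 mm above the bench. Origin: centre of the underside.
- sieve_in (a point): Centre of the sieve's mesh floor, 20 mm above the bench (so the sieve is 42 mm deep); z up.
- pot: Steel tumbling pot, round, tapered: outside 54 mm across at the foot, 65 at 63 mm up, 69 at the rim, 88 mm high, wall 2.5 mm, 0.2 to 0.35 kg empty. Stands on the mat, lid on, balls inside. Origin: centre of the underside; z its axis, up when upright. The balls roll out only when it is tipped 10 to 15 degrees past level (100 to 105 from upright); the last may need more or a shake.
- pot_rim (a point): Centre of the pot's mouth, 88 mm above its underside on its axis; z as the pot's.
- lid: Loose lid of the pot, 36 mm high, about 0.12 kg: steel disc 74 mm across, 4 mm thick; under it a rubber plug 57 mm across, 6 mm deep, that drops into the mouth (about 63 mm inside); on top a black knob 18 mm across, 26 mm high. Origin: centre of the plug's underside, z up to the knob. Seated, the disc lies on the rim and the origin is 82 mm above the pot's underside.
- timer: Bystander: small white bench timer, 50 by 70 mm, 18 mm high, lying flat. Origin: centre of the underside.
- marker: Bystander: marker pen, 100 mm long (its x), 14 mm thick, lying on the bench. Origin: under its middle.
- ball1: White ceramic tumbling ball, 18 mm across, 18 g; 7 to 9 of the nine are present, in the pot at the start. Origin: its centre.
- ball2: White ceramic tumbling ball, 18 mm across, 18 g; 7 to 9 of the nine are present, in the pot at the start. Origin: its centre.
- ball3: White ceramic tumbling ball, 18 mm across, 18 g; 7 to 9 of the nine are present, in the pot at the start. Origin: its centre.
- ball4: White ceramic tumbling ball, 18 mm across, 18 g; 7 to 9 of the nine are present, in the pot at the start. Origin: its centre.
- ball5: White ceramic tumbling ball, 18 mm across, 18 g; 7 to 9 of the nine are present, in the pot at the start. Origin: its centre.
- ball6: White ceramic tumbling ball, 18 mm across, 18 g; 7 to 9 of the nine are present, in the pot at the start. Origin: its centre.
- ball7: White ceramic tumbling ball, 18 mm across, 18 g; 7 to 9 of the nine are present, in the pot at the start. Origin: its centre.
- ball8: White ceramic tumbling ball, 18 mm across, 18 g; 7 to 9 of the nine are present, in the pot at the start. Origin: its centre.
- ball9: White ceramic tumbling ball, 18 mm across, 18 g; 7 to 9 of the nine are present, in the pot at the start. Origin: its centre.
- holder1: Specimen holder of the abrasion tester, 0.2 kg: steel disc 44 mm across, 15 mm thick, a black collar 26 mm across (look only) up to 23 mm, and a steel spindle 12 mm across up the middle to 62 mm. One to three of the three are present, standing in the sieve at the start. Origin: centre of the underside; z along the spindle.
- holder2: Specimen holder of the abrasion tester, 0.2 kg: steel disc 44 mm across, 15 mm thick, a black collar 26 mm across (look only) up to 23 mm, and a steel spindle 12 mm across up the middle to 62 mm. One to three of the three are present, standing in the sieve at the start. Origin: centre of the underside; z along the spindle.
- holder3: Specimen holder of the abrasion tester, 0.2 kg: steel disc 44 mm across, 15 mm thick, a black collar 26 mm across (look only) up to 23 mm, and a steel spindle 12 mm across up the middle to 62 mm. One to three of the three are present, standing in the sieve at the start. Origin: centre of the underside; z along the spindle.

How it is judged:
By the outcome, as a careful person would: the job done as asked, in the order asked, and still so for the second after the job is handed in, with the robot touching nothing.
Of ball7, ball8, ball9 only 1 to 3 are there at a start; the rules pass over those that are not, and their reading is None.
Of holder1, holder2, holder3 only 1 to 3 are there at a start; the rules pass over those that are not, and their reading is None.
At some moment in a run one of holder1, holder2, holder3, lid may be knocked a few centimetres aside while the robot is not near it.
It also fails if it takes over 210 s, if anything falls off the work surface, if the arm or the gripper's body presses on something with over 40 N, if the wrist force passes 120 N, or if a joint passes its speed limit or range.

### The arm

A 7-joint arm with a two-finger parallel gripper is mounted at the origin on the work surface. World frame = base frame: x ahead of the robot, y to its left, z up, the work surface at z = 0. Lengths are in m, angles in rad, forces in N, time in s.
With the tool pointing down it reaches from about 0.375 to 0.925 m from the base axis. Payload 3.1 kg.
Tool frame: the origin (TCP) lies midway between the tips of the shut fingers; the grasp point (between the pads) lies 19 mm behind it (ctrl.grip_point_offset is the distance from the TCP to the grasp point, in m); z points along the fingers, y is the line along which they close (so a half turn about z gives the same grasp; the last joint's range is limited). The gripper opens to 85 mm and grips with 20 to 120 N. Pads are 22 mm wide; open, the fingers measure 114 mm over their backs; the gripper's body (76 mm by 85 mm) begins 54 mm behind the grasp point. The pads swing forward as they close: fully open they stand 13 mm farther back than shut.
Start: joints at [-1.326, 0.383, 0.044, 1.598, -0.018, 1.161, -0.05], TCP at [0.218, 0.612, 0.231] pointing down, gripper open.
Joint ranges: [-2.61, 2.61], [-0.41, 2.15], [-1.48, 1.57], [0, 2.5], [-1.57, 4.71], [0.05, 1.97], [-2.85, 2.85]. Speed limits (rad/s): [2.79, 2.79, 3.14, 3.14, 3.14, 3.14, 3.14].

### API

Orientations are given as a unit quaternion [w, x, y, z].
In Python, from workcell import ctrl, cams gives the robot as it stands.
- The arm moves only by the tool send_rows, never from a script. Its argument "targets" is a list of rows, each a list of 7 numbers: the turn, a rotation vector about the tool's x, y, z scaled (see below), then the shift along the tool's x, y, z scaled (see below), then the opening, from -1 (shut) to 1 (fully open). In form: [[rx, ry, rz, tx, ty, tz, fingers], ...]. A call has 1 to 8 rows; each row is the pose to reach, as a shift and turn from the pose commanded when the call began, along the tool's axes at that moment; what a row does not reach only later rows make up. The controller multiplies each number of a shift by 100 mm and each number of a turn by 1.5 rad. A row lasts 1/10 s, in which the tool goes at most 50 mm and 8.59 degrees, less where a joint would pass 70% of its speed; a pose out of reach is approached as far as the arm can. A call with a number of a shift or a turn outside -1 to 1 is refused whole. A call with a gripper value outside its range is refused whole. The fingers move at their own pace and stop on an object; "grip_force" is the grip in N (left out, the last holds). Time passes only in rows, so rows that repeat a pose let the fingers close. It gives the time, the measured TCP pose, the force, the opening and the grip force at its end, in the units of the state.
- ctrl.get_state(): the state, without advancing time (a new reading comes with each control period).
- cams.capture(name): name is "side" or "top"; returns the picture (400x640x3 uint8, red, green, blue); there is no depth.
- cams.camera_model(name): a dict with "fx", "fy", "cx", "cy" (pixels), "R" (3x3) and "t" (3): a world point X has camera coordinates R X + t. Camera axes: x right, y down, z forward; pixel columns grow to the right and rows downward; lengths in m; the calibration is good to about 2 mm. A picture is of the moment at which its call begins. camera_model takes no time and is no camera call.
- ctrl.hand_in(): hands the job in; it is judged then, once.
The state is a dict: "time_s": time; "q": joint angles; "qd": joint speeds; "effort": joint torques, N m; "tcp_pos": TCP position; "ee_rot": TCP orientation; "wrist_force": force on the tool from outside, world axes, zero at the start; "ft_torque": the same for the moment, N m; "width": finger opening in m; "gripper_force": force on a finger pad.
Only numpy, scipy, OpenCV 4.12 (cv2) and the standard library are available. Lean on these libraries where they do the work, as an engineer would, in place of code of your own. Each camera call takes 0.05 s, during which the arm holds its last target. There are 200 camera calls.

## Working session

There is one attempt and no reset: what is moved stays moved. The work goes in short steps, Python scripts to look and compute and a tool call to move; the robot and the scene stay as the last step left them, time stands still between calls to the robot, and variables do not carry over. Pictures are saved under pics/ and viewed, at most 16 in all, crops included, and the job is handed in when it is done.

Besides the shell and the picture viewer there is one more tool, called after "Call:" in YAML: its name, and indented under it one key for each argument. send_rows: Moves the arm, as the interface text tells. Its arguments: {"type":"object","properties":{"targets":{"type":"array"},"grip_force":{"type":"number"}},"required":["targets"]}

```bash
mkdir -p pics; ls
python3 - <<'E'
from workcell import ctrl,cams
import cv2,numpy as np
for n in("top","side"):
    cv2.imwrite(f"pics/{n}0.png",cams.capture(n)[:,:,::-1])
    m=cams.camera_model(n);R=np.array(m["R"]);print(n,m["fx"],m["cx"],m["cy"],(-R.T@np.array(m["t"])).round(3),R.round(3).tolist())
s=ctrl.get_state();print(s["tcp_pos"],s["ee_rot"],s["width"],s["time_s"],ctrl.grip_point_offset)
E
```

```text
pics
top 482.43607009544894 318.73775837953684 202.633523301646 [0.409 0.016 1.324] [[0.015, -1.0, 0.022], [-0.986, -0.018, -0.166], [0.167, -0.019, -0.986]]
side 364.02849317285524 318.9612960941937 201.90577059372924 [ 0.377 -0.537  0.609] [[0.921, -0.39, -0.02], [-0.274, -0.606, -0.747], [0.279, 0.693, -0.665]]
[0.21819373 0.6113587  0.23000614] [-1.48960362e-04  1.70527240e-01  9.85352222e-01 -1.19904384e-03] 0.08532816825962619 0.1 0.0187
```

View pics/top0.png

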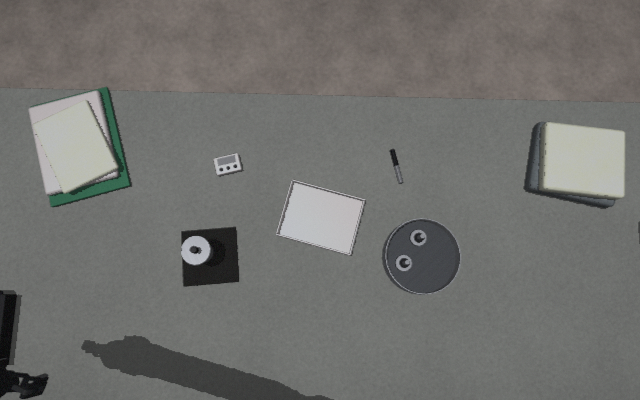

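View pics/side0.png

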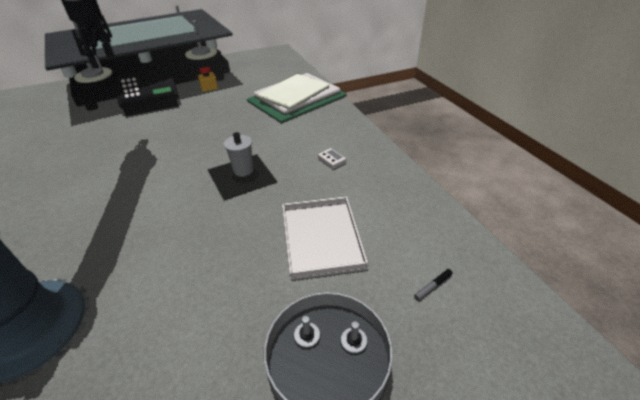

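```bash
cat > h.py <<'E'
from workcell import ctrl,cams
import cv2,numpy as np
from scipy.spatial.transform import Rotation as Ro
M={n:cams.camera_model(n) for n in("top","side")}
def ray(n,u,v):
    m=M[n];R=np.array(m["R"]);c=-R.T@np.array(m["t"])
    d=R.T@np.array([(u-m["cx"])/m["fx"],(v-m["cy"])/m["fy"],1]);return c,d/np.linalg.norm(d)
def plane(n,u,v,z):
    c,d=ray(n,u,v);return c+d*(z-c[2])/d[2]
def proj(n,X):
    m=M[n];p=np.array(m["R"])@X+np.array(m["t"]);return np.array([m["fx"]*p[0]/p[2]+m["cx"],m["fy"]*p[1]/p[2]+m["cy"]])
def tri(a,b):
    A=np.zeros((3,3));B=np.zeros(3)
    for n,(u,v) in(("top",a),("side",b)):
        c,d=ray(n,u,v);P=np.eye(3)-np.outer(d,d);A+=P;B+=P@c
    return np.linalg.solve(A,B)
def st():
    s=ctrl.get_state();w=s["ee_rot"];return s,np.array(s["tcp_pos"]),Ro.from_quat([w[1],w[2],w[3],w[0]])
E
python3 - <<'E'
from h import *
print([a for a in dir(ctrl) if a[0]!='_'],[a for a in dir(cams) if a[0]!='_'])
im=cv2.imread("pics/top0.png");g=cv2.cvtColor(im,6)
# sieve rim outer: bright components; print contours in whole scene
for name,thr in(("bright",150),):
    cs,_=cv2.findContours((g>thr).astype(np.uint8),cv2.RETR_EXTERNAL,cv2.CHAIN_APPROX_NONE)
    for c in cs:
        if len(c)>15: print(name,len(c),np.round(cv2.minAreaRect(c)[0],1),np.round(cv2.minAreaRect(c)[1],1),round(cv2.minAreaRect(c)[2],1),cv2.boundingRect(c))
dk=(g<45).astype(np.uint8)
cs,_=cv2.findContours(dk,cv2.RETR_EXTERNAL,cv2.CHAIN_APPROX_NONE)
for c in cs:
    if len(c)>20: print("dark",len(c),[np.round(t,1) for t in cv2.minAreaRect(c)],cv2.boundingRect(c))
a=cv2.resize(im[165:305,165:480],None,fx=2.5,fy=2.5,interpolation=cv2.INTER_CUBIC);cv2.imwrite("pics/c1.png",a)
s=cv2.imread("pics/side0.png")
b=np.hstack([cv2.resize(s[285:400,255:400],None,fx=3,fy=3),cv2.resize(s[120:210,200:290],None,fx=3.83,fy=3.83)[:345]]);cv2.imwrite("pics/c2.png",b)
def dh(al,a,d,th):
    c,s,ca,sa=np.cos(th),np.sin(th),np.cos(al),np.sin(al)
    return np.array([[c,-s,0,a],[s*ca,c*ca,-sa,-d*sa],[s*sa,c*sa,ca,d*ca],[0,0,0,1]])
S,p,R=st();q=S["q"];print(q)
T=np.eye(4);h=np.pi/2
for al,A,d,th in zip([0,-h,h,h,h,h,-h],[0,0,0,.0525,.0775,0,.076],[.267,0,.293,0,.3425,0,.097],q): T=T@dh(al,A,d,th)
print(T.round(3),R.as_matrix().round(3),p)
E
```

```text
['Unreachable', 'get_state', 'grip_point_offset', 'hand_in'] ['camera_model', 'capture']
bright 36 [400.2 263.8] [14.3  6.9] 77.0 (397, 256, 9, 15)
bright 79 [194.8 249.8] [27.6 28.3] 45.0 (181, 236, 29, 29)
bright 30 [282.  212.5] [ 0.8 15.5] 15.9 (280, 205, 5, 16)
bright 18 [352.5 196. ] [9.2 0.7] 14.0 (348, 195, 10, 3)
bright 18 [341.5 193. ] [9.2 0.7] 14.0 (337, 192, 10, 3)
bright 18 [330.5 190. ] [9.2 0.7] 14.0 (326, 189, 10, 3)
bright 18 [319.5 187. ] [9.2 0.7] 14.0 (315, 186, 10, 3)
bright 18 [308.5 184. ] [9.2 0.7] 14.0 (304, 183, 10, 3)
bright 262 [320.  217.8] [76.4 55.2] 15.3 (276, 183, 88, 72)
bright 25 [109.6 174.8] [ 3.2 12. ] 71.6 (104, 172, 12, 6)
bright 75 [226.7 163.6] [16.6 24.5] 77.5 (214, 153, 27, 22)
bright 282 [584.8 159.2] [84.8 66. ] 6.7 (544, 122, 81, 75)
bright 373 [ 71.2 143.4] [90.4 75. ] 75.2 (29, 91, 88, 103)
dark 308 [array([ 23.5, 344.5]), array([107.,  47.]), np.float64(90.0)] (0, 291, 48, 108)
dark 26 [array([403.2, 263. ]), array([8.2, 6. ]), np.float64(71.6)] (400, 259, 8, 9)
dark 26 [array([417.7, 237.7]), array([8.1, 6. ]), np.float64(59.0)] (415, 234, 8, 8)
dark 271 [array([209.7, 256.5]), array([54.8, 56.1]), np.float64(85.4)] (182, 227, 57, 59)
dark 158 [array([566.5, 197.8]), array([80.6,  3.1]), np.float64(12.5)] (527, 190, 80, 18)
dark 34 [array([ 77.9, 190.3]), array([ 3.5, 14.9]), np.float64(68.2)] (71, 187, 15, 8)
dark 22 [array([119.5, 162.8]), array([10. ,  2.6]), np.float64(80.5)] (118, 158, 4, 11)
dark 35 [array([393.9, 157.1]), array([15.3,  4.2]), np.float64(74.7)] (390, 150, 8, 16)
[-1.32579276  0.3837449   0.04384531  1.59944319 -0.01791537  1.16121362
 -0.04989138]
[[ 0.335 -0.942  0.015  0.163]
 [-0.941 -0.335 -0.053 -0.565]
 [ 0.055  0.003 -0.998  0.38 ]
 [ 0.     0.     0.     1.   ]] [[-0.942  0.336 -0.001]
 [ 0.336  0.942 -0.002]
 [-0.    -0.002 -1.   ]] [0.21819373 0.6113587  0.23000614]
```

View pics/c1.png

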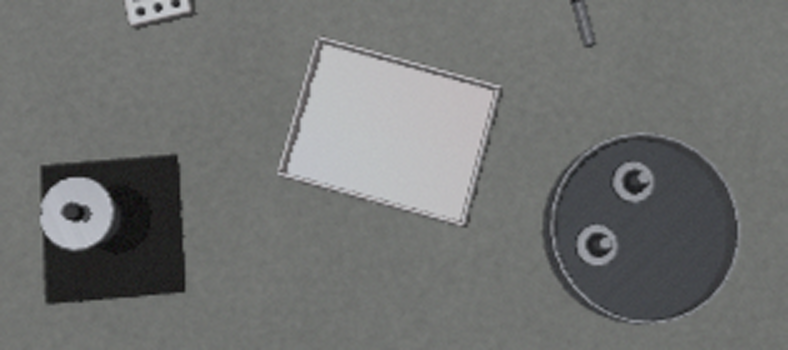

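View pics/c2.png

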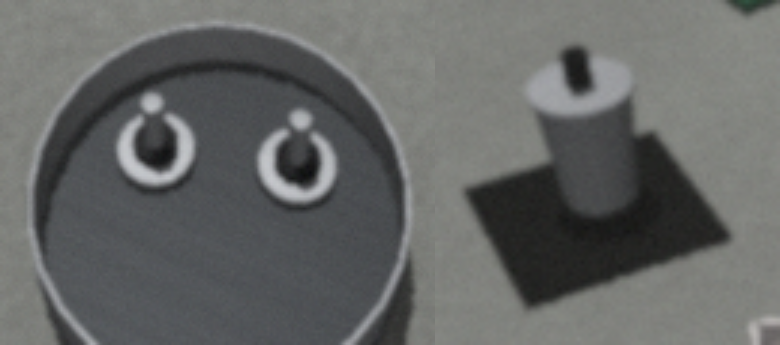

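Run:
```python
from h import *
print("lid",plane("top",195.2,250.2,.097).round(4))
print("mat",plane("top",210,257,.005).round(4))
print("sieve",plane("top",422.6,256.2,.062).round(4))
T=plane("top",320.3,218,.022);print("tray",T.round(4))
a=np.radians(15.3);e=plane("top",320.3+50*np.cos(a),218+50*np.sin(a),.022)-T;print("tray long dir",e[:2].round(4))
print("holders disc",plane("top",418.4,238,.035).round(4),plane("top",404,263.2,.035).round(4))
print("tips tri",tri((421.8,237.4),(355,324.7)).round(4),tri((406.6,262.2),(305.7,319.3)).round(4))
print("tips plane",plane("top",421.8,237.4,.082).round(4),plane("top",406.6,262.2,.082).round(4),plane("side",355,324.7,.082).round(4),plane("side",305.7,319.3,.082).round(4))
print("lid side disc", plane("side",200+580/3.83,120+88/3.83,.097).round(4),"knobtop",plane("side",200+573/3.83,120+50/3.83,.123).round(4))
for u,v in((227,164),(397,166)): print("byst",plane("top",u,v,.01).round(3))
```

```text
lid [0.4889 0.3018 0.097 ]
mat [0.4772 0.2823 0.005 ]
sieve [ 0.4851 -0.2828  0.062 ]
tray [ 0.5867 -0.0146  0.022 ]
tray long dir [-0.0338 -0.1316]
holders disc [ 0.5353 -0.2789  0.035 ] [ 0.4673 -0.239   0.035 ]
tips tri [ 0.5347 -0.278   0.081 ] [ 0.4687 -0.2372  0.079 ]
tips plane [ 0.5324 -0.2771  0.082 ] [ 0.4679 -0.2365  0.082 ] [ 0.5368 -0.279   0.082 ] [ 0.4689 -0.239   0.082 ]
lid side disc [0.7578 0.1727 0.097 ] knobtop [0.7552 0.1801 0.123 ]
byst [0.736 0.248 0.01 ]
byst [ 0.739 -0.228  0.01 ]
```

Call:
send_rows:
  targets:
    - [0, 0, 0, -0.95, -0.9, 0, 0]
    - [0, 0, 0, -0.95, -0.9, 0, 0]
    - [0, 0, 0, -0.95, -0.9, 0, 0]
    - [0, 0, 0, -0.95, -0.9, 0, 0]

```text
time_s: 0.5
tcp_pos: [0.2823, 0.4894, 0.2305]
ee_rot: [0.001, 0.175, 0.985, -0.002]
wrist_force: [-0.1, 0.6, -0.2]
width: 0.0429
gripper_force: 0.0
```

Call:
send_rows:
  targets:
    - [0, 0, 0, -0.95, -0.9, 0, 0]
    - [0, 0, 0, -0.95, -0.9, 0, 0]
    - [0, 0, 0, -0.95, -0.9, 0, 0]
    - [0, 0, 0, -0.95, -0.9, 0, 0]

```text
time_s: 0.9
tcp_pos: [0.3399, 0.3738, 0.2308]
ee_rot: [0.0, 0.175, 0.985, -0.001]
wrist_force: [-0.6, 0.0, -0.2]
width: 0.0429
gripper_force: 0.0
```

Call:
send_rows:
  targets:
    - [0, 0, 0, -0.95, -0.9, 0, 0]
    - [0, 0, 0, -0.95, -0.9, 0, 0]
    - [0, 0, 0, -0.95, -0.9, 0, 0]
    - [0, 0, 0, -0.95, -0.9, 0, 0]

```text
time_s: 1.3
tcp_pos: [0.3983, 0.2582, 0.2312]
ee_rot: [0.0, 0.174, 0.985, -0.001]
wrist_force: [-0.4, 0.0, 0.4]
width: 0.0428
gripper_force: 0.0
```

Call:
send_rows:
  targets:
    - [0, 0, 0, -0.95, -0.9, 0, 0]
    - [0, 0, 0, -0.95, -0.9, 0, 0]
    - [0, 0, 0, -0.95, -0.9, 0, 0]
    - [0, 0, 0, -0.95, -0.9, 0, 0]

```text
time_s: 1.7
tcp_pos: [0.4574, 0.1421, 0.2315]
ee_rot: [0.001, 0.174, 0.985, -0.0]
wrist_force: [0.1, 0.8, -0.6]
width: 0.0423
gripper_force: 0.0
```

Call:
send_rows:
  targets:
    - [0, 0, 0, -0.55, -0.9, 0, 0]
    - [0, 0, 0, -0.55, -0.9, 0, 0]
    - [0, 0, 0, -0.55, -0.9, 0, 0]
    - [0, 0, 0, -0.55, -0.9, 0, 0]

```text
time_s: 2.1
tcp_pos: [0.4772, 0.0427, 0.2313]
ee_rot: [-0.0, 0.171, 0.985, 0.0]
wrist_force: [-0.6, 1.1, 0.6]
width: 0.0425
gripper_force: 0.0
```

Call:
send_rows:
  targets:
    - [0, 0, 0, -0.55, -0.9, 0, 0]
    - [0, 0, 0, -0.55, -0.9, 0, 0]
    - [0, 0, 0, -0.55, -0.9, 0, 0]
    - [0, 0, 0, -0.55, -0.9, 0, 0]

```text
time_s: 2.5
tcp_pos: [0.499, -0.0598, 0.2312]
ee_rot: [-0.0, 0.171, 0.985, 0.0]
wrist_force: [0.7, 0.5, -0.4]
width: 0.0427
gripper_force: 0.0
```

Call:
send_rows:
  targets:
    - [0, 0, 0, -0.55, -0.9, 0, 0]
    - [0, 0, 0, -0.55, -0.9, 0, 0]
    - [0, 0, 0, -0.55, -0.9, 0, 0]
    - [0, 0, 0, -0.55, -0.9, 0, 0]

```text
time_s: 2.9
tcp_pos: [0.5207, -0.1626, 0.2308]
ee_rot: [-0.0, 0.17, 0.985, 0.0]
wrist_force: [-0.5, 1.0, 0.9]
width: 0.0427
gripper_force: 0.0
```

```bash
cat >> h.py <<'E'
import json
def go(X,log=True):
    s,p,R=st();d=R.inv().apply(np.array(X)-p)*10
    if log: open("log.txt","a").write(json.dumps([list(map(float,s["q"])),list(map(float,p)),list(map(float,s["ee_rot"]))])+"\n")
    n=int(np.ceil(abs(d).max()));print("t",round(s["time_s"],1),"p",p.round(4),"d",d.round(3),"n",n,"each",(d/max(n,1)).round(3))
E
python3 -c "
from h import *
go([.535,-.2785,.23])"
```

```text
t 2.9 p [ 0.5207 -0.1626  0.2308] d [-0.523 -1.044  0.007] n 2 each [-0.262 -0.522  0.004]
```

Call:
send_rows:
  targets:
    - [0, 0, 0, -0.26, -0.52, 0, 0]
    - [0, 0, 0, -0.26, -0.52, 0, 0]
    - [0, 0, 0, -0.26, -0.52, 0, 0]

```text
time_s: 3.2
tcp_pos: [0.5274, -0.2204, 0.2309]
ee_rot: [-0.0, 0.17, 0.985, 0.0]
wrist_force: [-0.6, 0.3, 0.9]
width: 0.0426
gripper_force: 0.0
```

Call:
send_rows:
  targets:
    - [0, 0, 0, -0.26, -0.52, 0, 0]
    - [0, 0, 0, -0.26, -0.52, 0, 0]
    - [0, 0, 0, -0.26, -0.52, 0, 0]

```text
time_s: 3.5
tcp_pos: [0.5343, -0.2787, 0.231]
ee_rot: [-0.0, 0.171, 0.985, 0.0]
wrist_force: [-0.5, 0.6, 0.3]
width: 0.0427
gripper_force: 0.0
```

Call:
send_rows:
  targets:
    - [0, 0, 0, 0, 0, 0.5, 0]
    - [0, 0, 0, 0, 0, 0.9, 0]
    - [0, 0, 0, 0, 0, 0.9, 0]
    - [0, 0, 0, 0, 0, 0.9, 0]

```text
time_s: 3.9
tcp_pos: [0.5345, -0.2767, 0.141]
ee_rot: [-0.001, 0.169, 0.986, 0.001]
wrist_force: [-0.3, -0.1, -0.7]
width: 0.0427
gripper_force: 0.0
```

```bash
python3 -c "
from h import *
go([.535,-.2785,.051])
a=cams.capture('top');b=cams.capture('side')
cv2.imwrite('pics/c3.png',np.hstack([cv2.resize(a[190:310,360:480],None,fx=3,fy=3),cv2.resize(b[270:400,255:400],None,fx=2.77,fy=2.77)])[:,:,::-1])"
```

```text
t 3.9 p [ 0.5345 -0.2767  0.141 ] d [-0.013 -0.017  0.9  ] n 1 each [-0.013 -0.017  0.9  ]
```

View pics/c3.png

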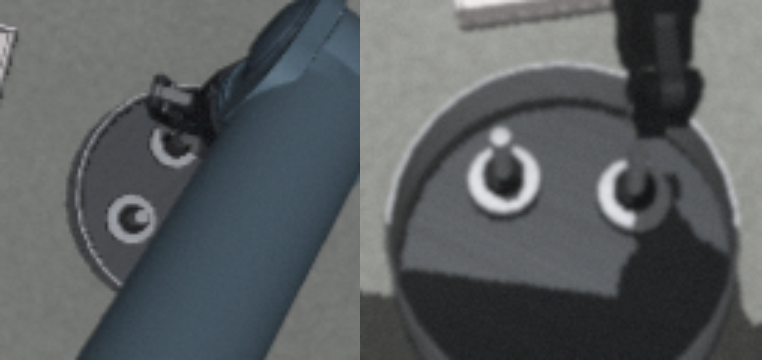

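Call:
send_rows:
  targets:
    - [0, 0, 0, -0.01, -0.01, 0.4, 0]
    - [0, 0, 0, -0.01, -0.01, 0.7, 0]
    - [0, 0, 0, -0.01, -0.01, 0.89, 0]
    - [0, 0, 0, -0.01, -0.01, 0.89, 0]
    - [0, 0, 0, -0.01, -0.01, 0.89, 0]

```text
time_s: 4.5
tcp_pos: [0.5364, -0.2817, 0.0545]
ee_rot: [0.002, 0.17, 0.985, -0.0]
wrist_force: [0.5, -0.0, 0.5]
width: 0.0429
gripper_force: 0.0
```

Call:
send_rows:
  targets:
    - [0, 0, 0, 0, 0, 0, -1]
    - [0, 0, 0, 0, 0, 0, -1]
    - [0, 0, 0, 0, 0, 0, -1]
    - [0, 0, 0, 0, 0, 0, -1]
    - [0, 0, 0, 0, 0, 0, -1]
    - [0, 0, 0, 0, 0, 0, -1]
  grip_force: 50

```text
time_s: 5.1
tcp_pos: [0.5363, -0.2814, 0.054]
ee_rot: [0.002, 0.17, 0.985, 0.0]
wrist_force: [0.5, 1.2, 6.1]
width: 0.0103
gripper_force: 48.7
```

Call:
send_rows:
  targets:
    - [0, 0, 0, 0, 0, -0.3, -1]
    - [0, 0, 0, 0, 0, -0.9, -1]
    - [0, 0, 0, 0, 0, -0.9, -1]
    - [0, 0, 0, 0, 0, -0.9, -1]

```text
time_s: 5.5
tcp_pos: [0.536, -0.2821, 0.1445]
ee_rot: [0.002, 0.171, 0.985, -0.0]
wrist_force: [-0.4, 0.4, -1.8]
width: 0.0105
gripper_force: 49.2
```

```bash
python3 -c "
from h import *
go([.574,-.063,.135]);S,p,R=st();print(S['width'],R.as_rotvec())"
```

```text
t 5.5 p [ 0.536  -0.2821  0.1445] d [0.379 2.191 0.093] n 3 each [0.126 0.73  0.031]
0.010450209265827277 [ 5.35563458e-01  3.09081671e+00 -1.26824595e-03]
```

Call:
send_rows:
  targets:
    - [0, 0, 0, 0.13, 0.73, 0, -1]
    - [0, 0, 0, 0.13, 0.73, 0, -1]
    - [0, 0, 0, 0.13, 0.73, 0, -1]

```text
time_s: 5.8
tcp_pos: [0.5466, -0.2002, 0.1388]
ee_rot: [-0.003, 0.166, 0.986, 0.002]
wrist_force: [-0.6, 0.7, -2.3]
width: 0.0103
gripper_force: 49.2
```

Call:
send_rows:
  targets:
    - [0, 0, 0, 0.13, 0.73, 0, -1]
    - [0, 0, 0, 0.13, 0.73, 0, -1]
    - [0, 0, 0, 0.13, 0.73, 0, -1]

```text
time_s: 6.1
tcp_pos: [0.5587, -0.1284, 0.1394]
ee_rot: [-0.003, 0.166, 0.986, 0.001]
wrist_force: [-0.7, 0.6, -3.3]
width: 0.0102
gripper_force: 49.3
```

Call:
send_rows:
  targets:
    - [0, 0, 0, 0.13, 0.73, 0, -1]
    - [0, 0, 0, 0.13, 0.73, 0, -1]
    - [0, 0, 0, 0.13, 0.73, 0, -1]
    - [0, 0, 0, 0.13, 0.73, 0, -1]

```text
time_s: 6.5
tcp_pos: [0.5701, -0.0623, 0.1406]
ee_rot: [-0.001, 0.17, 0.985, -0.001]
wrist_force: [0.7, -0.3, -2.6]
width: 0.0104
gripper_force: 49.4
```

```bash
python3 -c "
from h import *
go([.574,-.063,.0385]);S,p,R=st();print(S['width'],S['wrist_force'])"
```

```text
t 6.5 p [ 0.5701 -0.0623  0.1406] d [-0.041  0.009  1.021] n 2 each [-0.021  0.004  0.511]
0.010404638374394029 [ 0.74320908 -0.29797942 -2.57057446]
```

Call:
send_rows:
  targets:
    - [0, 0, 0, -0.04, 0, 0.4, -1]
    - [0, 0, 0, -0.04, 0, 0.8, -1]
    - [0, 0, 0, -0.04, 0, 0.96, -1]
    - [0, 0, 0, -0.04, 0, 0.96, -1]
    - [0, 0, 0, -0.04, 0, 0.96, -1]

```text
time_s: 7.0
tcp_pos: [0.5756, -0.0648, 0.0469]
ee_rot: [0.0, 0.172, 0.985, -0.001]
wrist_force: [1.1, 0.8, -1.5]
width: 0.0101
gripper_force: 49.4
```

Call:
send_rows:
  targets:
    - [0, 0, 0, 0, 0, 0.03, -1]
    - [0, 0, 0, 0, 0, 0.03, -1]

```text
time_s: 7.2
tcp_pos: [0.5767, -0.0633, 0.0449]
ee_rot: [0.002, 0.171, 0.985, 0.0]
wrist_force: [1.0, -0.1, -2.3]
width: 0.0103
gripper_force: 49.4
```

Call:
send_rows:
  targets:
    - [0, 0, 0, 0, 0, 0.02, -1]
    - [0, 0, 0, 0, 0, 0.02, -1]

```text
time_s: 7.4
tcp_pos: [0.5757, -0.0627, 0.0418]
ee_rot: [0.0, 0.17, 0.985, 0.0]
wrist_force: [-0.2, -0.1, -1.9]
width: 0.0105
gripper_force: 49.4
```

Call:
send_rows:
  targets:
    - [0, 0, 0, 0, 0, 0.02, -1]
    - [0, 0, 0, 0, 0, 0.02, -1]

```text
time_s: 7.6
tcp_pos: [0.5751, -0.0628, 0.0391]
ee_rot: [-0.0, 0.17, 0.985, 0.0]
wrist_force: [-0.4, 0.8, -1.6]
width: 0.0102
gripper_force: 49.4
```

Call:
send_rows:
  targets:
    - [0, 0, 0, 0, 0, 0.01, -1]
    - [0, 0, 0, 0, 0, 0.01, -1]

```text
time_s: 7.8
tcp_pos: [0.5753, -0.063, 0.0382]
ee_rot: [-0.0, 0.171, 0.985, -0.0]
wrist_force: [-0.8, 1.0, -1.7]
width: 0.0101
gripper_force: 49.6
```

Call:
send_rows:
  targets:
    - [0, 0, 0, 0, 0, 0.01, -1]
    - [0, 0, 0, 0, 0, 0.01, -1]

```text
time_s: 8.0
tcp_pos: [0.5755, -0.0629, 0.0381]
ee_rot: [-0.0, 0.171, 0.985, 0.0]
wrist_force: [-1.1, 1.3, 4.5]
width: 0.0103
gripper_force: 50.2
```

Call:
send_rows:
  targets:
    - [0, 0, 0, 0, 0, 0, 0]
    - [0, 0, 0, 0, 0, 0, 0]
    - [0, 0, 0, 0, 0, 0, 0]
    - [0, 0, 0, 0, 0, -0.3, 0]
    - [0, 0, 0, 0, 0, -0.7, 0]
    - [0, 0, 0, 0, 0, -1, 0]
    - [0, 0, 0, 0, 0, -1, 0]

```text
time_s: 8.7
tcp_pos: [0.5794, -0.0639, 0.1422]
ee_rot: [0.005, 0.171, 0.985, 0.001]
wrist_force: [1.0, -0.3, 0.1]
width: 0.0427
gripper_force: 0.0
```

```bash
python3 -c "
from h import *
go([.468,-.238,.14])
a=cams.capture('top');b=cams.capture('side')
cv2.imwrite('pics/c4.png',np.hstack([cv2.resize(a[150:310,160:480],None,fx=1.25,fy=1.25),cv2.resize(b[100:400,200:400],None,fx=1.25,fy=1.25)[:200]])[:,:,::-1])
cv2.imwrite('pics/c4.png',np.vstack([a[150:310,160:480],b[100:400,190:510]])[:,:,::-1])"
```

```text
t 8.7 p [ 0.5794 -0.0639  0.1422] d [ 0.463 -2.014  0.01 ] n 3 each [ 0.154 -0.671  0.003]
```

View pics/c4.png

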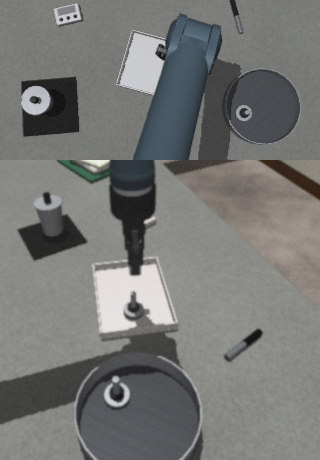

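Call:
send_rows:
  targets:
    - [0, 0, 0, 0.15, -0.67, 0, 0]
    - [0, 0, 0, 0.15, -0.67, 0, 0]
    - [0, 0, 0, 0.15, -0.67, 0, 0]

```text
time_s: 9.1
tcp_pos: [0.5345, -0.1255, 0.1357]
ee_rot: [-0.002, 0.175, 0.985, -0.001]
wrist_force: [0.2, -0.2, -0.1]
width: 0.0426
gripper_force: 0.0
```

Call:
send_rows:
  targets:
    - [0, 0, 0, 0.15, -0.67, 0, 0]
    - [0, 0, 0, 0.15, -0.67, 0, 0]
    - [0, 0, 0, 0.15, -0.67, 0, 0]

```text
time_s: 9.4
tcp_pos: [0.4992, -0.182, 0.1363]
ee_rot: [-0.001, 0.174, 0.985, -0.001]
wrist_force: [0.2, 0.5, 0.7]
width: 0.0431
gripper_force: 0.0
```

Call:
send_rows:
  targets:
    - [0, 0, 0, 0.15, -0.67, 0, 0]
    - [0, 0, 0, 0.15, -0.67, 0, 0]
    - [0, 0, 0, 0.15, -0.67, 0, 0]
    - [0, 0, 0, 0.15, -0.67, 0, 0]

```text
time_s: 9.8
tcp_pos: [0.4663, -0.2355, 0.1367]
ee_rot: [-0.0, 0.17, 0.985, 0.001]
wrist_force: [1.2, -0.5, 0.0]
width: 0.043
gripper_force: 0.0
```

```bash
python3 -c "
from h import *
go([.4685,-.238,.053])
b=cams.capture('side')
g=cv2.cvtColor(b[300:370,270:400],7);cs,_=cv2.findContours((g>140).astype(np.uint8),0,1)
for c in cs:
  if cv2.contourArea(c)>15: r=cv2.boundingRect(c);print(r, plane('side',270+r[0]+r[2]/2,300+r[1]+r[3]-12,.035))
"
```

```text
t 9.8 p [ 0.4663 -0.2355  0.1367] d [-0.03  -0.017  0.837] n 1 each [-0.03  -0.017  0.837]
(24, 23, 11, 23) [ 0.45746019 -0.23373079  0.035     ]
(85, 0, 45, 70) [ 0.55727133 -0.32200701  0.035     ]
(0, 0, 20, 31) [ 0.4360883  -0.19383344  0.035     ]
```

Call:
send_rows:
  targets:
    - [0, 0, 0, -0.02, -0.02, 0.4, 0]
    - [0, 0, 0, -0.02, -0.02, 0.7, 0]
    - [0, 0, 0, -0.02, -0.02, 0.84, 0]
    - [0, 0, 0, -0.02, -0.02, 0.84, 0]
    - [0, 0, 0, -0.02, -0.02, 0.84, 0]

```text
time_s: 10.35
tcp_pos: [0.4676, -0.2393, 0.0537]
ee_rot: [0.0, 0.17, 0.985, -0.0]
wrist_force: [-0.0, -0.1, -0.1]
width: 0.0426
gripper_force: 0.0
```

Call:
send_rows:
  targets:
    - [0, 0, 0, 0, 0, 0, -1]
    - [0, 0, 0, 0, 0, 0, -1]
    - [0, 0, 0, 0, 0, 0, -1]
    - [0, 0, 0, 0, 0, 0, -1]
    - [0, 0, 0, 0, 0, 0, -1]
    - [0, 0, 0, 0, 0, 0, -1]

```text
time_s: 10.95
tcp_pos: [0.4678, -0.24, 0.0544]
ee_rot: [0.001, 0.171, 0.985, 0.0]
wrist_force: [0.1, 1.0, 6.2]
width: 0.0105
gripper_force: 49.1
```

Call:
send_rows:
  targets:
    - [0, 0, 0, 0, 0, -0.3, -1]
    - [0, 0, 0, 0, 0, -0.9, -1]
    - [0, 0, 0, 0, 0, -0.9, -1]
    - [0, 0, 0, 0, 0, -0.9, -1]

```text
time_s: 11.35
tcp_pos: [0.4678, -0.2404, 0.145]
ee_rot: [0.002, 0.171, 0.985, 0.0]
wrist_force: [0.3, 0.6, -1.6]
width: 0.0103
gripper_force: 49.4
```

```bash
python3 -c "
from h import *
go([.599,.034,.14])"
```

```text
t 11.3 p [ 0.4678 -0.2404  0.145 ] d [-0.312  3.026  0.054] n 4 each [-0.078  0.756  0.013]
```

Call:
send_rows:
  targets:
    - [0, 0, 0, -0.08, 0.76, 0, -1]
    - [0, 0, 0, -0.08, 0.76, 0, -1]
    - [0, 0, 0, -0.08, 0.76, 0, -1]

```text
time_s: 11.65
tcp_pos: [0.5003, -0.1642, 0.1406]
ee_rot: [-0.002, 0.166, 0.986, 0.001]
wrist_force: [-0.0, 0.6, -2.8]
width: 0.0103
gripper_force: 49.3
```

Call:
send_rows:
  targets:
    - [0, 0, 0, -0.08, 0.76, 0, -1]
    - [0, 0, 0, -0.08, 0.76, 0, -1]
    - [0, 0, 0, -0.08, 0.76, 0, -1]

```text
time_s: 11.95
tcp_pos: [0.5331, -0.0962, 0.1409]
ee_rot: [-0.002, 0.166, 0.986, 0.001]
wrist_force: [0.9, 0.1, -2.5]
width: 0.0102
gripper_force: 49.3
```

Call:
send_rows:
  targets:
    - [0, 0, 0, -0.08, 0.76, 0, -1]
    - [0, 0, 0, -0.08, 0.76, 0, -1]
    - [0, 0, 0, -0.08, 0.76, 0, -1]

```text
time_s: 12.25
tcp_pos: [0.5661, -0.0277, 0.1411]
ee_rot: [-0.001, 0.167, 0.986, 0.001]
wrist_force: [-0.3, 0.9, -1.5]
width: 0.0101
gripper_force: 49.4
```

Call:
send_rows:
  targets:
    - [0, 0, 0, -0.08, 0.76, 0, -1]
    - [0, 0, 0, -0.08, 0.76, 0, -1]
    - [0, 0, 0, -0.08, 0.76, 0, -1]
    - [0, 0, 0, -0.08, 0.76, 0, -1]

```text
time_s: 12.65
tcp_pos: [0.5973, 0.0347, 0.1413]
ee_rot: [-0.002, 0.17, 0.985, -0.001]
wrist_force: [-1.0, -0.4, -2.3]
width: 0.0105
gripper_force: 49.4
```

```bash
python3 -c "
from h import *
go([.599,.034,.042])"
```

```text
t 12.7 p [0.5973 0.0347 0.1413] d [-0.021  0.002  0.993] n 1 each [-0.021  0.002  0.993]
```

Call:
send_rows:
  targets:
    - [0, 0, 0, -0.02, 0, 0.4, -1]
    - [0, 0, 0, -0.02, 0, 0.8, -1]
    - [0, 0, 0, -0.02, 0, 0.97, -1]
    - [0, 0, 0, -0.02, 0, 0.97, -1]
    - [0, 0, 0, -0.02, 0, 0.97, -1]

```text
time_s: 13.15
tcp_pos: [0.601, 0.0335, 0.0469]
ee_rot: [0.0, 0.171, 0.985, -0.0]
wrist_force: [-0.8, 0.2, -0.2]
width: 0.0101
gripper_force: 49.4
```

Call:
send_rows:
  targets:
    - [0, 0, 0, 0, 0, 0.04, -1]
    - [0, 0, 0, 0, 0, 0.04, -1]

```text
time_s: 13.35
tcp_pos: [0.6021, 0.0351, 0.0438]
ee_rot: [0.001, 0.171, 0.985, 0.001]
wrist_force: [-1.2, 0.4, -2.0]
width: 0.0104
gripper_force: 49.4
```

Call:
send_rows:
  targets:
    - [0, 0, 0, 0, 0, 0.01, -1]
    - [0, 0, 0, 0, 0, 0.01, -1]

```text
time_s: 13.55
tcp_pos: [0.6012, 0.0354, 0.042]
ee_rot: [0.001, 0.17, 0.985, 0.0]
wrist_force: [-0.5, 0.4, -2.4]
width: 0.0099
gripper_force: 49.4
```

Call:
send_rows:
  targets:
    - [0, 0, 0, 0, 0, 0.01, -1]
    - [0, 0, 0, 0, 0, 0.01, -1]

```text
time_s: 13.75
tcp_pos: [0.6007, 0.0353, 0.0403]
ee_rot: [-0.0, 0.17, 0.985, 0.0]
wrist_force: [-0.5, 0.4, -1.1]
width: 0.0103
gripper_force: 49.4
```

Call:
send_rows:
  targets:
    - [0, 0, 0, 0, 0, 0.02, -1]
    - [0, 0, 0, 0, 0, 0.02, -1]

```text
time_s: 13.95
tcp_pos: [0.6011, 0.0353, 0.0386]
ee_rot: [0.0, 0.17, 0.985, 0.0]
wrist_force: [0.2, 0.1, 0.4]
width: 0.0102
gripper_force: 49.6
```

Call:
send_rows:
  targets:
    - [0, 0, 0, 0, 0, 0.01, -1]
    - [0, 0, 0, 0, 0, 0.01, -1]

```text
time_s: 14.15
tcp_pos: [0.6012, 0.0353, 0.0385]
ee_rot: [-0.0, 0.171, 0.985, 0.0]
wrist_force: [-1.2, -0.1, 5.9]
width: 0.0103
gripper_force: 50.5
```

Call:
send_rows:
  targets:
    - [0, 0, 0, 0, 0, 0, 0]
    - [0, 0, 0, 0, 0, 0, 0]
    - [0, 0, 0, 0, 0, 0, 0]
    - [0, 0, 0, 0, 0, -0.3, 0]
    - [0, 0, 0, 0, 0, -0.7, 0]
    - [0, 0, 0, 0, 0, -1, 0]
    - [0, 0, 0, 0, 0, -1, 0]

```text
time_s: 14.85
tcp_pos: [0.6049, 0.0348, 0.1423]
ee_rot: [0.005, 0.171, 0.985, 0.002]
wrist_force: [0.8, -0.1, 0.3]
width: 0.0425
gripper_force: 0.0
```

Call:
send_rows:
  targets:
    - [0, 0, 0, 0, 0, -0.4, 0]
    - [0, 0, 0, 0, 0, -0.5, 0]
    - [0, 0, 0, 0, 0, -0.5, 0]

```text
time_s: 15.15
tcp_pos: [0.6022, 0.0351, 0.1887]
ee_rot: [0.002, 0.171, 0.985, 0.001]
wrist_force: [-0.2, 0.2, 0.6]
width: 0.0424
gripper_force: 0.0
```

```bash
python3 -c "
from h import *
print(plane('side',237.9,143,.097),plane('side',236.3,133.3,.123))
a=cams.capture('top');b=cams.capture('side')
g=cv2.cvtColor(a,7);m=(g>130).astype(np.uint8);m[:,:175]=0;m[:,216:]=0;m[:225]=0;m[290:]=0
cs,_=cv2.findContours(m,0,1);c=max(cs,key=cv2.contourArea);e=cv2.fitEllipse(cv2.convexHull(c));print(e,plane('top',*e[0],.097))
k=((g<60)*1).astype(np.uint8);k[:,185:205];yy,xx=np.nonzero(k[242:260,186:204]);print('knob px',xx.mean()+186,yy.mean()+242,plane('top',xx.mean()+186,yy.mean()+242,.118))
go([.489,.302,.19])
cv2.imwrite('pics/c5.png',np.hstack([cv2.resize(a[225:290,165:245],None,fx=4,fy=4),cv2.resize(b[100:300,190:410],None,fx=1.3,fy=1.3)])[:,:,::-1])"
```

```text
[0.48956421 0.29656394 0.097     ] [0.49100313 0.30143404 0.123     ]
((194.90744018554688, 249.84608459472656), (28.2377986907959, 29.25333023071289), 58.16450881958008) [0.48976598 0.30255071 0.097     ]
knob px 195.16666666666666 249.43333333333334 [0.48941196 0.2970579  0.118     ]
t 15.2 p [0.5999 0.0353 0.186 ] d [ 1.941  2.139 -0.038] n 3 each [ 0.647  0.713 -0.013]
```

View pics/c5.png

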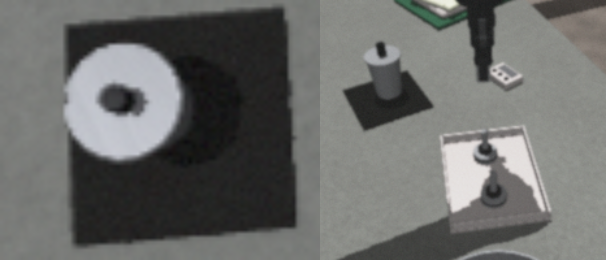

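Call:
send_rows:
  targets:
    - [0, 0, 0, 0.65, 0.7, 0, 0]
    - [0, 0, 0, 0.65, 0.7, 0, 0]
    - [0, 0, 0, 0.65, 0.7, 0, 0]

```text
time_s: 15.55
tcp_pos: [0.5584, 0.1323, 0.1841]
ee_rot: [-0.004, 0.164, 0.986, 0.001]
wrist_force: [0.1, 0.4, -0.5]
width: 0.0426
gripper_force: 0.0
```

Call:
send_rows:
  targets:
    - [0, 0, 0, 0.65, 0.7, 0, 0]
    - [0, 0, 0, 0.65, 0.7, 0, 0]
    - [0, 0, 0, 0.65, 0.7, 0, 0]

```text
time_s: 15.85
tcp_pos: [0.5202, 0.2197, 0.1845]
ee_rot: [-0.003, 0.164, 0.986, 0.001]
wrist_force: [-0.1, 0.8, -0.3]
width: 0.0426
gripper_force: 0.0
```

Call:
send_rows:
  targets:
    - [0, 0, 0, 0.65, 0.7, 0, 0]
    - [0, 0, 0, 0.65, 0.7, 0, 0]
    - [0, 0, 0, 0.65, 0.7, 0, 0]
    - [0, 0, 0, 0.65, 0.7, 0, 0]

```text
time_s: 16.25
tcp_pos: [0.4856, 0.2997, 0.1852]
ee_rot: [-0.001, 0.168, 0.986, -0.001]
wrist_force: [0.4, -0.8, -0.4]
width: 0.0428
gripper_force: 0.0
```

```bash
python3 -c "
from h import *
go([.4895,.3005,.101])"
```

```text
t 16.2 p [0.4856 0.2997 0.1852] d [-0.035  0.023  0.842] n 1 each [-0.035  0.023  0.842]
```

Call:
send_rows:
  targets:
    - [0, 0, 0, -0.02, 0.02, 0.4, 0]
    - [0, 0, 0, -0.02, 0.02, 0.7, 0]
    - [0, 0, 0, -0.02, 0.02, 0.82, 0]
    - [0, 0, 0, -0.02, 0.02, 0.82, 0]
    - [0, 0, 0, -0.02, 0.02, 0.82, 0]

```text
time_s: 16.75
tcp_pos: [0.4913, 0.2988, 0.1058]
ee_rot: [0.0, 0.171, 0.985, 0.0]
wrist_force: [0.6, 0.8, 0.1]
width: 0.0428
gripper_force: 0.0
```

```bash
python3 -c "
from h import *
go([.4895,.3005,.101])"
```

```text
t 16.8 p [0.4913 0.2988 0.1058] d [0.022 0.01  0.048] n 1 each [0.022 0.01  0.048]
```

Call:
send_rows:
  targets:
    - [0, 0, 0, 0.01, 0.01, 0.04, 0]
    - [0, 0, 0, 0.01, 0.01, 0.04, -1]
    - [0, 0, 0, 0.01, 0.01, 0.04, -1]
    - [0, 0, 0, 0.01, 0.01, 0.04, -1]
    - [0, 0, 0, 0.01, 0.01, 0.04, -1]
    - [0, 0, 0, 0.01, 0.01, 0.04, -1]
    - [0, 0, 0, 0.01, 0.01, 0.04, -1]
  grip_force: 40

```text
time_s: 17.45
tcp_pos: [0.4901, 0.3013, 0.1022]
ee_rot: [0.0, 0.17, 0.985, 0.001]
wrist_force: [-1.1, -0.5, 5.7]
width: 0.0165
gripper_force: 39.2
```

```bash
python3 -c "
from h import *
go([.4895,.3005,.101])"
```

```text
t 17.4 p [0.4901 0.3013 0.1022] d [ 0.003 -0.01   0.012] n 1 each [ 0.003 -0.01   0.012]
```

Call:
send_rows:
  targets:
    - [0, 0, 0, 0, 0, -0.1, -1]
    - [0, 0, 0, 0, 0, -0.3, -1]
    - [0, 0, 0, 0, 0, -0.6, -1]
    - [0, 0, 0, 0, 0, -0.8, -1]
    - [0, 0, 0, 0, 0, -0.8, -1]

```text
time_s: 17.95
tcp_pos: [0.4919, 0.3022, 0.1845]
ee_rot: [0.002, 0.171, 0.985, 0.003]
wrist_force: [0.4, -0.0, -0.6]
width: 0.0164
gripper_force: 39.1
```

```bash
python3 -c "
from h import *
go([.625,.18,.18])
a=cams.capture('top');b=cams.capture('side')
cv2.imwrite('pics/c6.png',np.hstack([cv2.resize(a[200:300,165:265],None,fx=3,fy=3),cv2.resize(b[60:210,190:340],None,fx=2,fy=2)])[:,:,::-1])"
```

```text
t 17.9 p [0.4919 0.3022 0.1845] d [-1.664 -0.704  0.047] n 2 each [-0.832 -0.352  0.024]
```

View pics/c6.png

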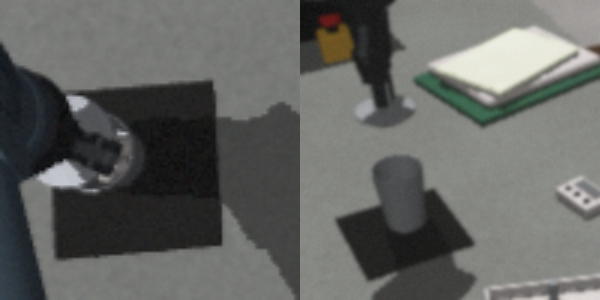

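Call:
send_rows:
  targets:
    - [0, 0, 0, -0.83, -0.35, 0, -1]
    - [0, 0, 0, -0.83, -0.35, 0, -1]
    - [0, 0, 0, -0.83, -0.35, 0, -1]

```text
time_s: 18.35
tcp_pos: [0.5598, 0.2315, 0.1799]
ee_rot: [0.002, 0.176, 0.984, -0.003]
wrist_force: [-0.3, -0.9, -1.3]
width: 0.0165
gripper_force: 39.2
```

Call:
send_rows:
  targets:
    - [0, 0, 0, -0.83, -0.35, 0, -1]
    - [0, 0, 0, -0.83, -0.35, 0, -1]
    - [0, 0, 0, -0.83, -0.35, 0, -1]
    - [0, 0, 0, -0.83, -0.35, 0, -1]

```text
time_s: 18.75
tcp_pos: [0.6218, 0.1768, 0.179]
ee_rot: [-0.001, 0.173, 0.985, -0.001]
wrist_force: [-0.5, 1.3, -2.3]
width: 0.0166
gripper_force: 39.2
```

Call:
send_rows:
  targets:
    - [0, 0, 0, 0, 0, 0.4, -1]
    - [0, 0, 0, 0, 0, 0.8, -1]
    - [0, 0, 0, 0, 0, 1, -1]
    - [0, 0, 0, 0, 0, 1, -1]

```text
time_s: 19.15
tcp_pos: [0.6163, 0.1808, 0.0755]
ee_rot: [-0.006, 0.169, 0.986, -0.002]
wrist_force: [0.0, -0.0, -0.6]
width: 0.0164
gripper_force: 39.2
```

Call:
send_rows:
  targets:
    - [0, 0, 0, 0, 0, 0.3, -1]
    - [0, 0, 0, 0, 0, 0.5, -1]
    - [0, 0, 0, 0, 0, 0.55, -1]
    - [0, 0, 0, 0, 0, 0.55, -1]
    - [0, 0, 0, 0, 0, 0.55, -1]

```text
time_s: 19.65
tcp_pos: [0.6236, 0.1801, 0.0279]
ee_rot: [0.001, 0.17, 0.985, 0.001]
wrist_force: [0.8, 0.1, -0.4]
width: 0.016
gripper_force: 39.2
```

```bash
python3 -c "
from h import *
go([.625,.18,.015])"
```

```text
t 19.6 p [0.6236 0.1801 0.0279] d [-0.013  0.004  0.129] n 1 each [-0.013  0.004  0.129]
```

Call:
send_rows:
  targets:
    - [0, 0, 0, 0, 0, 0.06, -1]
    - [0, 0, 0, 0, 0, 0.11, -1]
    - [0, 0, 0, 0, 0, 0.11, -1]
    - [0, 0, 0, 0, 0, 0.11, -1]

```text
time_s: 20.05
tcp_pos: [0.6224, 0.1792, 0.0153]
ee_rot: [-0.0, 0.171, 0.985, 0.0]
wrist_force: [-0.6, 0.7, -1.6]
width: 0.0164
gripper_force: 39.3
```

Call:
send_rows:
  targets:
    - [0, 0, 0, 0, 0, 0.01, -1]
    - [0, 0, 0, 0, 0, 0.01, -1]

```text
time_s: 20.25
tcp_pos: [0.6224, 0.1792, 0.0152]
ee_rot: [-0.0, 0.171, 0.985, 0.0]
wrist_force: [-2.0, -0.5, 5.5]
width: 0.0161
gripper_force: 39.9
```

Call:
send_rows:
  targets:
    - [0, 0, 0, 0, 0, 0.01, -1]
    - [0, 0, 0, 0, 0, 0.01, -1]

```text
time_s: 20.45
tcp_pos: [0.6225, 0.1792, 0.0152]
ee_rot: [-0.001, 0.171, 0.985, 0.0]
wrist_force: [-3.9, -0.7, 9.6]
width: 0.0161
gripper_force: 40.5
```

Run:
```python
from h import *
go([.625,.18,.015])
# fit an xArm7-like chain, mirrored
from scipy.optimize import least_squares
L=[json.loads(l) for l in open("log.txt")]
def dh(al,a,d,th):
    c,s,ca,sa=np.cos(th),np.sin(th),np.cos(al),np.sin(al)
    return np.array([[c,-s,0,a],[s*ca,c*ca,-sa,-d*sa],[s*sa,c*sa,ca,d*ca],[0,0,0,1]])
for q,p,w in L[:]: print(np.round(q,3),np.round(p,3), "az",round(np.arctan2(p[1],p[0]),3),"pitch",round(q[1]-q[3]+q[5],3))
```

```text
t 20.4 p [0.6225 0.1792 0.0152] d [-0.021  0.016  0.002] n 1 each [-0.021  0.016  0.002]
[-0.375  0.214  0.685  1.877 -0.152  1.103  1.597] [ 0.521 -0.163  0.231] az -0.303 pitch -0.56
[-0.126  0.459  0.672  1.819 -0.339  0.983  1.918] [ 0.534 -0.277  0.141] az -0.478 pitch -0.377
[-0.125  0.459  0.68   1.813 -0.342  0.984  1.923] [ 0.536 -0.282  0.144] az -0.485 pitch -0.37
[-0.496  0.397  0.644  1.887 -0.286  0.954  1.507] [ 0.57  -0.062  0.141] az -0.109 pitch -0.537
[-0.493  0.406  0.648  1.874 -0.299  0.949  1.517] [ 0.579 -0.064  0.142] az -0.11 pitch -0.519
[-0.244  0.313  0.731  2.015 -0.265  0.909  1.857] [ 0.466 -0.235  0.137] az -0.468 pitch -0.793
[-0.252  0.306  0.749  2.005 -0.262  0.922  1.861] [ 0.468 -0.24   0.145] az -0.475 pitch -0.776
[-0.627  0.44   0.62   1.825 -0.301  0.977  1.348] [0.597 0.035 0.141] az 0.058 pitch -0.408
[-0.652  0.389  0.649  1.787 -0.267  1.056  1.322] [0.6   0.035 0.186] az 0.059 pitch -0.341
[-1.092  0.312  0.552  1.856 -0.188  1.03   0.77 ] [0.486 0.3   0.185] az 0.553 pitch -0.514
[-1.047  0.426  0.518  1.904 -0.268  0.88   0.831] [0.491 0.299 0.106] az 0.546 pitch -0.598
[-1.048  0.431  0.514  1.905 -0.272  0.873  0.832] [0.49  0.301 0.102] az 0.551 pitch -0.601
[-1.091  0.32   0.557  1.849 -0.198  1.02   0.774] [0.492 0.302 0.185] az 0.551 pitch -0.509
[-0.722  0.667  0.497  1.746 -0.412  0.831  1.195] [0.624 0.18  0.028] az 0.281 pitch -0.248
[-0.714  0.685  0.488  1.749 -0.422  0.814  1.203] [0.622 0.179 0.015] az 0.28 pitch -0.249
```

Call:
send_rows:
  targets:
    - [0, 0, 0, 0, 0, 0, 0]
    - [0, 0, 0, 0, 0, 0, 0]
    - [0, 0, 0, 0, 0, 0, 0]
    - [0, 0, 0, 0, 0, -0.3, 0.3]
    - [0, 0, 0, 0, 0, -0.7, 1]
    - [0, 0, 0, 0, 0, -1, 1]
    - [0, 0, 0, 0, 0, -1, 1]

```text
time_s: 21.15
tcp_pos: [0.6268, 0.1799, 0.1187]
ee_rot: [0.005, 0.171, 0.985, 0.003]
wrist_force: [0.2, -0.3, 1.1]
width: 0.0854
gripper_force: 0.0
```

```bash
cat > fk.py <<'E'
from h import *
from scipy.optimize import least_squares
def dh(al,a,d,th):
    c,s,ca,sa=np.cos(th),np.sin(th),np.cos(al),np.sin(al)
    return np.array([[c,-s,0,a],[s*ca,c*ca,-sa,-d*sa],[s*sa,c*sa,ca,d*ca],[0,0,0,1]])
h=np.pi/2
def fk(q,P):
    d1,d3,a3,a4,d5,a6,d7=P[:7];q=np.array(q)*[-1,1,-1,1,-1,1,-1]+P[7:14]
    T=np.eye(4)
    for al,A,d,th in zip([0,-h,h,h,h,h,-h],[0,0,0,a3,a4,0,a6],[d1,0,d3,0,d5,0,d7],q): T=T@dh(al,A,d,th)
    return T
P0=np.array([.267,.293,.0525,.0775,.3425,.076,.247]+[0]*7)
E
python3 - <<'E'
from fk import *
go([.6225,.179,.2])
L=[json.loads(l) for l in open("log.txt")]
L.append([[-1.32579276,0.3837449,0.04384531,1.59944319,-0.01791537,1.16121362,-0.04989138],[0.21819373,0.6113587,0.23000614],[-1.48960362e-04,1.70527240e-01,9.85352222e-01,-1.19904384e-03]])
L=[(q,p,Ro.from_quat([w[1],w[2],w[3],w[0]])) for q,p,w in L]
def res(P):
    o=[]
    for q,p,R in L:
        T=fk(q,P);o+=list((T[:3,3]-p)*10)+list((R.inv()*Ro.from_matrix(T[:3,:3])).as_rotvec())
    return np.array(o+list((P[:7]-P0[:7])*.1)+list(P[7:]*.01))
best=None
for s in range(4):
    x=P0.copy();x[13]=s*h-h
    r=least_squares(res,x,x_scale=[.1]*7+[1]*7)
    if best is None or r.cost<best.cost:best=r
print(best.cost,best.x.round(4));e=res(best.x)[:-14].reshape(-1,6);print(abs(e).max(0)*[100,100,100,57,57,57])
np.save("P.npy",best.x)
E
```

```text
t 21.1 p [0.6268 0.1799 0.1187] d [ 0.031 -0.018 -0.814] n 1 each [ 0.031 -0.018 -0.814]
0.381651231002167 [-0.0315  0.2277  0.9757  0.0289 -0.504   0.0124  0.0167 -0.0776 -0.0587
  0.0294 -0.4804 -0.0605  0.0888 -1.578 ]
[12.18788276 13.66665705  4.32248892 25.78205775 19.50055423  3.54644013]
```

```bash
cat > fk.py <<'E'
from h import *
from scipy.optimize import least_squares
AX="zyzyzyz"
def fk(q,P,sg):
    t=np.concatenate([[0,0,0],P[:21]]).reshape(8,3);o=P[21:28]
    R=Ro.identity();p=np.zeros(3)
    for i in range(7):
        R=R*Ro.from_euler(AX[i],sg[i]*q[i]+o[i]);p=p+R.apply(t[i+1])
    return p,R
E
cat > fit.py <<'E'
from fk import *
import itertools
L=[json.loads(l) for l in open("log.txt")]
L.append([[-1.32579276,0.3837449,0.04384531,1.59944319,-0.01791537,1.16121362,-0.04989138],[0.21819373,0.6113587,0.23000614],[-1.48960362e-04,1.70527240e-01,9.85352222e-01,-1.19904384e-03]])
L=[(q,p,Ro.from_quat([w[1],w[2],w[3],w[0]])) for q,p,w in L]
P0=np.zeros(28);P0[[2,8,14,20]]=[.3,.38,.38,.28]
def rr(P,sg): return np.concatenate([(R.inv()*fk(q,P,sg)[1]).as_rotvec() for q,p,R in L])
out=[]
for s in itertools.product([1,-1],repeat=3):
  for s1 in (1,-1):
   for o7 in (0,h) if (h:=np.pi/2) else ():
    sg=[s1,1,s[0],1,s[1],1,s[2]]
    def f(o):
        P=P0.copy();P[21:]=o;return np.r_[rr(P,sg),o[:6]*.01]
    o=np.zeros(7);o[6]=o7
    r=least_squares(f,o);out.append((r.cost,sg,r.x))
out.sort(key=lambda a:a[0])
for c,sg,o in out[:3]: print(c,sg,o.round(3))
c,sg,o=out[0]
def g(P): return np.r_[np.concatenate([np.r_[(fk(q,P,sg)[0]-p)*10,(R.inv()*fk(q,P,sg)[1]).as_rotvec()] for q,p,R in L]),(P[:21]-P0[:21])*.05,P[21:27]*.01]
P0[21:]=o;r=least_squares(g,P0)
e=g(r.x)[:6*len(L)].reshape(-1,6);print(r.cost,abs(e).max(0)*[100,100,100,57,57,57]);print(r.x.round(3).reshape(-1,7) if 0 else r.x[:21].reshape(7,3).round(3),r.x[21:].round(3))
np.savez("P.npz",P=r.x,sg=sg)
E
python3 fit.py
```

```text
3.0056226527797125e-17 [-1, 1, -1, 1, -1, 1, -1] [ 0.    -0.    -0.     0.     0.    -0.     1.571]
3.987797128390346e-17 [-1, 1, -1, 1, -1, 1, -1] [0.    0.    0.    0.    0.    0.    1.571]
0.00017786602921518704 [1, 1, 1, 1, 1, 1, 1] [ 0.351 -0.002 -0.     0.002  0.001 -0.    -0.536]
1.941545470518946e-05 [0.01286509 0.00815851 0.0031004  0.00232287 0.00254533 0.00049176]
[[-0.    -0.011  0.299]
 [ 0.    -0.011  0.056]
 [-0.    -0.01   0.436]
 [-0.    -0.01   0.063]
 [ 0.    -0.     0.443]
 [-0.    -0.     0.021]
 [-0.     0.     0.301]] [-0.    0.   -0.   -0.    0.    0.    1.57]
```

```bash
cat > ik.py <<'E'
from fk import *
Z=np.load("P.npz");P=Z["P"];sg=Z["sg"]
lo=np.array([-2.61,-.41,-1.48,0,-1.57,.05,-2.85]);hi=np.array([2.61,2.15,1.57,2.5,4.71,1.97,2.85])
def ik(p,R,q0,reg=1e-3):
    def f(q):
        a,b=fk(q,P,sg);return np.r_[(a-p)*10,(R.inv()*b).as_rotvec(),(q-q0)*reg]
    r=least_squares(f,np.clip(q0,lo+.01,hi-.01),bounds=(lo+.03,hi-.03),max_nfev=60);e=np.abs(f(r.x)[:6]).max();return r.x,e
def pts(q):
    t=np.concatenate([[0,0,0],P[:21]]).reshape(8,3);R=Ro.identity();p=np.zeros(3);o=[]
    for i in range(7):
        R=R*Ro.from_euler(AX[i],sg[i]*q[i]+P[21+i]);p=p+R.apply(t[i+1]);o.append(p)
    return np.array(o)
def ori(phi,pitch,roll,flip=0):
    # tool with heading phi, pitched down, pot rolled by roll about horizontal heading
    h=np.array([np.cos(phi),np.sin(phi),0]);a=h*np.cos(pitch)-np.array([0,0,np.sin(pitch)])
    y=np.cross([0,0,1.],h)*(1-2*flip);x=np.cross(y,a)
    return Ro.from_rotvec(h*roll)*Ro.from_matrix(np.c_[x,y,a])
E
cat > scan.py <<'E'
from ik import *
q0=np.array(st()[0]["q"]);d=np.pi/180
pot=np.array([.490,.301,.065]);rng=np.random.default_rng(0)
def best(p,R,q0):
    b=None
    for k in range(4):
        q,e=ik(p,R,q0+(k>0)*rng.normal(0,.5,7))
        if e<.005:
            c=abs(q-q0).max()
            if b is None or c<b[0]: b=(c,q)
    return b
for ph in (-120,-90,-60,-30,0,30,60,90):
  for fl in (0,1):
    R=ori(ph*d,15*d,0,fl);g=best(pot+.022*R.apply([0,0,1]),R,q0)
    if g is None: continue
    w=pts(g[1]);print("GRASP",ph,fl,g[1].round(2),"elbow z",w[2][2].round(2),"wrist",w[4].round(2))
    for ph2 in (-120,-90,-60,-30,0):
      for rl in (110,-110):
        ok=[]
        qq=g[1];T=np.array([.485,-.283,.13])
        for fr in (0,.5,1,1.18):
            R2=ori(ph2*d,15*d,rl*d*fr,fl);u=R2*R.inv() # mouth offset ignored
            b=best(T+[0,0,.05*(1-min(fr,1))]+.022*R2.apply([0,0,1]),R2,qq)
            if b is None: break
            qq=b[1];ok.append(round(b[0],1))
        if len(ok)==4: print("   pour",ph2,rl,ok,qq.round(2),"wrist",pts(qq)[4].round(2))
E
timeout 500 python3 scan.py
```

```text
Traceback (most recent call last):
  File "scan.py", line 14, in <module>
    R=ori(ph*d,15*d,0,fl);g=best(pot+.022*R.apply([0,0,1]),R,q0)
                            ~~~~^^^^^^^^^^^^^^^^^^^^^^^^^^^^^^^^
  File "scan.py", line 7, in best
    q,e=ik(p,R,q0+(k>0)*rng.normal(0,.5,7))
        ~~^^^^^^^^^^^^^^^^^^^^^^^^^^^^^^^^^
  File "ik.py", line 7, in ik
    r=least_squares(f,np.clip(q0,lo+.01,hi-.01),bounds=(lo+.03,hi-.03),max_nfev=60);e=np.abs(f(r.x)[:6]).max();return r.x,e
ValueError: Initial guess is outside of provided bounds
```

```bash
sed -i 's/lo+.01,hi-.01/lo+.04,hi-.04/' ik.py; time timeout 550 python3 scan.py
```

```text
GRASP -90 0 [-1.42  1.3   0.82  1.37  0.1   1.67 -0.7 ] elbow z 0.44 wrist [0.49 0.59 0.14]
   pour -120 110 [np.float64(0.6), np.float64(0.6), np.float64(0.9), np.float64(0.4)] [-1.06  2.12  1.45  1.85 -0.39  1.08 -2.29] wrist [ 0.58 -0.    0.08]
   pour -120 -110 [np.float64(0.6), np.float64(0.8), np.float64(0.6), np.float64(0.2)] [-0.1   1.11  0.18  1.55  0.92  1.94  1.17] wrist [ 0.68 -0.06  0.08]
   pour -90 110 [np.float64(0.9), np.float64(1.2), np.float64(0.7), np.float64(0.3)] [-1.29  1.98  1.15  2.18  0.01  0.44 -2.82] wrist [0.43 0.01 0.08]
   pour -90 -110 [np.float64(0.9), np.float64(0.8), np.float64(0.7), np.float64(0.3)] [-0.12  0.99  0.04  1.89  1.31  1.78  0.94] wrist [0.54 0.01 0.08]
   pour -60 -110 [np.float64(1.9), np.float64(1.0), np.float64(0.8), np.float64(0.3)] [-0.8   1.21  0.67  2.24  1.45  1.09  0.57] wrist [ 0.39 -0.    0.08]
GRASP -90 1 [-1.13  1.12  0.3   1.35  0.47  1.78  2.13] elbow z 0.52 wrist [0.49 0.59 0.14]
   pour -120 110 [np.float64(0.6), np.float64(0.9), np.float64(0.8), np.float64(0.3)] [-1.01  1.84  1.26  1.85 -0.03  1.04  0.54] wrist [ 0.58
[... 7614 characters left out ...]
 np.float64(0.5), np.float64(0.1)] [ 2.34  2.12 -1.31  2.17  0.39  0.34  1.05] wrist [ 0.2  -0.34  0.08]
   pour 0 -110 [np.float64(2.6), np.float64(0.7), np.float64(0.6), np.float64(0.2)] [ 1.85  1.45 -0.91  2.36  4.18  1.03  1.46] wrist [ 0.2  -0.22  0.08]
GRASP 90 1 [ 0.3   0.89 -0.45  2.04 -1.38  0.99  1.25] elbow z 0.61 wrist [0.49 0.01 0.14]
   pour -120 110 [np.float64(1.6), np.float64(0.6), np.float64(0.8), np.float64(0.4)] [-1.06  2.12  1.45  1.85 -0.39  1.08  0.85] wrist [ 0.58 -0.    0.08]
   pour -90 110 [np.float64(2.6), np.float64(1.2), np.float64(1.1), np.float64(0.3)] [ 0.16  0.97 -0.27  2.14  1.81  1.94 -0.57] wrist [0.43 0.01 0.08]
real	2m53.526s
user	2m53.841s
sys	0m0.115s
```

Call:
send_rows:
  targets:
    - [0, 0, 0, 0, 0, -0.4, 1]
    - [0, 0, 0, 0, 0, -0.8, 1]
    - [0, 0, 0, 0, 0, -0.8, 1]

```text
time_s: 21.45
tcp_pos: [0.6267, 0.1798, 0.199]
ee_rot: [0.005, 0.171, 0.985, 0.003]
wrist_force: [1.0, 0.2, 1.0]
width: 0.0857
gripper_force: 0.0
```

Call:
send_rows:
  targets:
    - [0, 0, 0, 0.7, 0.6, 0, 1]
    - [0, 0, 0, 0.7, 0.6, 0, 1]
    - [0, 0, 0, 0.7, 0.6, 0, 1]

```text
time_s: 21.75
tcp_pos: [0.5712, 0.2691, 0.1908]
ee_rot: [-0.003, 0.164, 0.986, 0.002]
wrist_force: [0.1, 1.1, -0.0]
width: 0.0856
gripper_force: 0.0
```

Call:
send_rows:
  targets:
    - [0, 0, 0, 0.7, 0.6, 0, 1]
    - [0, 0, 0, 0.7, 0.6, 0, 1]
    - [0, 0, 0, 0.7, 0.6, 0, 1]

```text
time_s: 22.05
tcp_pos: [0.5246, 0.3488, 0.1909]
ee_rot: [-0.003, 0.164, 0.986, 0.001]
wrist_force: [-0.3, 0.7, 0.1]
width: 0.0853
gripper_force: 0.0
```

Call:
send_rows:
  targets:
    - [0, 0, 0, 0.7, 0.6, 0, 1]
    - [0, 0, 0, 0.7, 0.6, 0, 1]
    - [0, 0, 0, 0.7, 0.6, 0, 1]
    - [0, 0, 0, 0.7, 0.6, 0, 1]

```text
time_s: 22.45
tcp_pos: [0.4831, 0.4209, 0.1915]
ee_rot: [-0.001, 0.168, 0.986, -0.001]
wrist_force: [1.3, -1.3, -0.9]
width: 0.0855
gripper_force: 0.0
```

Call:
send_rows:
  targets:
    - [0, 0, 0.1, 0, 0, 0, 1]
    - [0, 0, 0.2, 0, 0, 0, 1]
    - [0, 0, 0.3, 0, 0, 0, 1]
    - [0, 0, 0.4, 0, 0, 0, 1]
    - [0, 0, 0.5, 0, 0, 0, 1]
    - [0, 0, 0.6, 0, 0, 0, 1]
    - [0, 0, 0.6, 0, 0, 0, 1]

```text
time_s: 23.15
tcp_pos: [0.4863, 0.4168, 0.1925]
ee_rot: [0.001, 0.583, 0.812, -0.001]
wrist_force: [0.4, 0.2, 0.7]
width: 0.0853
gripper_force: 0.0
```

```bash
cat >> ik.py <<'E'
def tgt(p,R):
    s,c,C=st();d=C.inv().apply(np.array(p)-c)*10;r=(C.inv()*R).as_rotvec()/1.5
    print("t",round(s["time_s"],2),"p",c.round(4),"q",np.round(s["q"],2),"| rot",r.round(3),"shift",d.round(3))
D=np.pi/180
E
python3 - <<'E'
from ik import *
tgt([.49,.42,.2],ori(-90*D,15*D,0,0))
E
```

```text
t 23.15 p [0.4863 0.4168 0.1925] q [-1.32  0.48  0.72  1.68 -0.35  1.11 -0.18] | rot [ 0.142 -0.863  0.185] shift [ 0.018  0.045 -0.075]
```

Call:
send_rows:
  targets:
    - [0.142, -0.863, 0.185, 0, 0.03, -0.1, 1]
    - [0.142, -0.863, 0.185, 0, 0.03, -0.1, 1]
    - [0.142, -0.863, 0.185, 0, 0.03, -0.1, 1]
    - [0.142, -0.863, 0.185, 0, 0.03, -0.1, 1]
    - [0.142, -0.863, 0.185, 0, 0.03, -0.1, 1]
    - [0.142, -0.863, 0.185, 0, 0.03, -0.1, 1]
    - [0.142, -0.863, 0.185, 0, 0.03, -0.1, 1]
    - [0.142, -0.863, 0.185, 0, 0.03, -0.1, 1]

```text
time_s: 23.95
tcp_pos: [0.4885, 0.4208, 0.2031]
ee_rot: [0.392, 0.574, 0.603, -0.392]
wrist_force: [0.9, -0.0, 0.5]
width: 0.0856
gripper_force: 0.0
```

Run:
```python
from ik import *
tgt([.49,.42,.2],ori(-90*D,15*D,0,0))
```

```text
t 23.95 p [0.4885 0.4208 0.2031] q [-1.43  1.18  0.87  1.08  0.1   1.94 -0.57] | rot [ 0.017 -0.089  0.022] shift [0.025 0.015 0.02 ]
```

Run:
```python
from ik import *
tgt([.49,.401,.092],ori(-90*D,15*D,0,0))
```

```text
t 23.95 p [0.4885 0.4208 0.2031] q [-1.43  1.18  0.87  1.08  0.1   1.94 -0.57] | rot [ 0.017 -0.089  0.022] shift [0.949 0.033 0.611]
```

Call:
send_rows:
  targets:
    - [0, 0, 0, 0.4, 0.03, 0.27, 1]
    - [0, 0, 0, 0.9, 0.03, 0.6, 1]
    - [0, 0, 0, 0.95, 0.03, 0.61, 1]
    - [0.017, -0.089, 0.022, 0.95, 0.03, 0.61, 1]
    - [0.017, -0.089, 0.022, 0.95, 0.03, 0.61, 1]
    - [0.017, -0.089, 0.022, 0.95, 0.03, 0.61, 1]

```text
time_s: 24.55
tcp_pos: [0.4901, 0.4009, 0.092]
ee_rot: [0.429, 0.563, 0.561, -0.429]
wrist_force: [0.0, 0.6, 0.7]
width: 0.0856
gripper_force: 0.0
```

Run:
```python
from ik import *
tgt([.49,.28,.0595],ori(-90*D,15*D,0,0))
a=cams.capture('top');b=cams.capture('side')
cv2.imwrite('pics/c7.png',np.hstack([cv2.resize(a[180:320,110:270],None,fx=2.5,fy=2.5),cv2.resize(b[60:200,180:320],None,fx=2.5,fy=2.5)])[:,:,::-1])
```

```text
t 24.55 p [0.4901 0.4009 0.092 ] q [-1.4   1.37  0.83  1.04  0.07  1.93 -0.67] | rot [-0.001 -0.003 -0.001] shift [-0.005  0.     1.252]
```

View pics/c7.png

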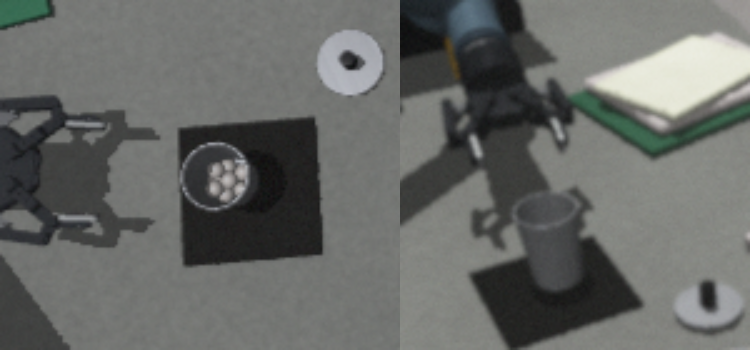

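Run:
```python
from ik import *
print(plane('top',196.8,250.8,.093),plane('side',238.8,144,.093))
print(plane('top',110+90/2.5,180+173/2.5,.095))
```

```text
[0.4876995  0.29858371 0.093     ] [0.49145488 0.29730409 0.093     ]
[0.4895401  0.42583303 0.095     ]
```

Call:
send_rows:
  targets:
    - [0, 0, 0, 0, 0, 0.35, 1]
    - [0, 0, 0, 0, 0, 0.65, 1]
    - [0, 0, 0, 0, 0, 0.65, 1]

```text
time_s: 24.95
tcp_pos: [0.4893, 0.3345, 0.0778]
ee_rot: [0.428, 0.565, 0.559, -0.43]
wrist_force: [0.2, -0.6, 0.1]
width: 0.0856
gripper_force: 0.0
```

Call:
send_rows:
  targets:
    - [0, 0, 0, 0, 0, 0.3, 1]
    - [0, 0, 0, 0, 0, 0.6, 1]
    - [0, 0, 0, 0, 0, 0.6, 1]
    - [0, 0, 0, 0, 0, 0.6, 1]

```text
time_s: 25.35
tcp_pos: [0.4897, 0.2816, 0.0612]
ee_rot: [0.429, 0.564, 0.561, -0.427]
wrist_force: [-0.1, 0.3, 0.4]
width: 0.0858
gripper_force: 0.0
```

Run:
```python
from ik import *
tgt([.489,.278,.0595],ori(-90*D,15*D,0,0))
```

```text
t 25.35 p [0.4897 0.2816 0.0612] q [-1.43  1.31  0.84  1.37  0.08  1.67 -0.69] | rot [-0.001 -0.006 -0.003] shift [ 0.006 -0.007  0.04 ]
```

Call:
send_rows:
  targets:
    - [0, 0, 0, 0, 0, 0.03, 1]
    - [0, 0, 0, 0, 0, 0.03, 0.6]
    - [0, 0, 0, 0, 0, 0.03, 0.4]
    - [0, 0, 0, 0, 0, 0.03, 0.3]
    - [0, 0, 0, 0, 0, 0.03, 0.2]
    - [0, 0, 0, 0, 0, 0.03, -1]
    - [0, 0, 0, 0, 0, 0.03, -1]
    - [0, 0, 0, 0, 0, 0.03, -1]
  grip_force: 70

```text
time_s: 26.15
tcp_pos: [0.4894, 0.2787, 0.0593]
ee_rot: [0.43, 0.563, 0.561, -0.429]
wrist_force: [-1.8, 4.8, 5.3]
width: 0.064
gripper_force: 75.3
```

Run:
```python
from ik import *
tgt([.489,.278,.18],ori(-90*D,15*D,0,0))
```

```text
t 26.15 p [0.4894 0.2787 0.0593] q [-1.43  1.31  0.83  1.37  0.08  1.66 -0.69] | rot [ 0.    -0.003 -0.002] shift [-1.166 -0.    -0.311]
```

Call:
send_rows:
  targets:
    - [0, 0, 0, -0.1, 0, -0.03, -1]
    - [0, 0, 0, -0.3, 0, -0.08, -1]
    - [0, 0, 0, -0.6, 0, -0.16, -1]
    - [0, 0, 0, -0.9, 0, -0.24, -1]
    - [0, 0, 0, -1, 0, -0.27, -1]
    - [0, 0, 0, -1, 0, -0.27, -1]

```text
time_s: 26.75
tcp_pos: [0.4896, 0.2773, 0.1635]
ee_rot: [0.429, 0.564, 0.561, -0.427]
wrist_force: [-0.3, -0.4, -3.0]
width: 0.0641
gripper_force: 76.8
```

Run:
```python
from ik import *
s=st()[0];print(s["width"],np.round(s["wrist_force"],1),np.round(s["ft_torque"],2))
R=ori(-90*D,15*D,0,0)
tgt([.455,-.311,.165],R)
q=np.array(s["q"]);p0=np.array(s["tcp_pos"]);p1=np.array([.455,-.311,.165])
for f in np.linspace(0.1,1,10):
    q,e=ik(p0+f*(p1-p0),R,q)
    if f in(.5,1) or e>.01: print(round(f,1),q.round(2),round(e,3),pts(q)[[2,4]].round(2).tolist())
for th in range(-20,-131,-22):
    q,e=ik(p1,R*Ro.from_rotvec([0,0,th*D]),q);u=(R*Ro.from_rotvec([0,0,th*D])*R.inv()).apply([0,0,1]);print(th,q.round(2),round(e,3),"u",u.round(2),"tilt",np.degrees(np.arccos(u[2])).round(0))
```

```text
0.06412982925333864 [-0.3 -0.4 -3. ] [ 1.7   0.01 -0.01]
t 26.75 p [0.4896 0.2773 0.1635] q [-1.47  1.17  0.91  1.42  0.16  1.72 -0.61] | rot [-0.001 -0.006 -0.003] shift [-1.587 -0.331  5.666]
0.5 [-1.43  1.04  1.02  1.99  0.32  1.19 -0.62] 0.0 [[0.09, 0.41, 0.55], [0.47, 0.29, 0.25]]
1.0 [-1.05  1.11  1.15  2.23  0.62  0.59 -0.7 ] 0.0 [[0.24, 0.37, 0.52], [0.45, -0.0, 0.25]]
-20 [-1.02  1.05  1.1   2.23  0.73  0.63 -0.44] 0.0 u [0.33 0.02 0.94] tilt 19.0
-42 [-0.98  0.98  1.05  2.23  0.83  0.69 -0.14] 0.0 u [0.65 0.06 0.76] tilt 41.0
-64 [-0.94  0.92  0.99  2.23  0.91  0.75  0.19] 0.0 u [0.87 0.14 0.48] tilt 62.0
-86 [-0.9   0.86  0.94  2.23  0.98  0.8   0.52] 0.0 u [0.96 0.23 0.13] tilt 82.0
-108 [-0.86  0.82  0.88  2.23  1.03  0.84  0.87] 0.0 u [ 0.92  0.33 -0.22] tilt 103.0
-130 [-0.82  0.78  0.84  2.22  1.07  0.88  1.23] 0.0 u [ 0.74  0.41 -0.53] tilt 122.0
```

Call:
send_rows:
  targets:
    - [0, 0, 0, -0.07, -0.01, 0.25, -1]
    - [0, 0, 0, -0.16, -0.03, 0.6, -1]
    - [0, 0, 0, -0.26, -0.05, 0.94, -1]

```text
time_s: 27.05
tcp_pos: [0.4829, 0.1792, 0.1595]
ee_rot: [0.429, 0.562, 0.562, -0.429]
wrist_force: [0.5, 0.0, -3.0]
width: 0.0637
gripper_force: 76.8
```

Call:
send_rows:
  targets:
    - [0, 0, 0, -0.09, -0.02, 0.33, -1]
    - [0, 0, 0, -0.18, -0.04, 0.65, -1]
    - [0, 0, 0, -0.26, -0.05, 0.94, -1]

```text
time_s: 27.35
tcp_pos: [0.4772, 0.0805, 0.1605]
ee_rot: [0.428, 0.563, 0.561, -0.43]
wrist_force: [0.7, -1.0, -2.9]
width: 0.0639
gripper_force: 76.8
```

Call:
send_rows:
  targets:
    - [0, 0, 0, -0.09, -0.02, 0.33, -1]
    - [0, 0, 0, -0.18, -0.04, 0.65, -1]
    - [0, 0, 0, -0.26, -0.05, 0.94, -1]

```text
time_s: 27.65
tcp_pos: [0.4721, -0.0168, 0.1611]
ee_rot: [0.428, 0.563, 0.562, -0.43]
wrist_force: [0.6, -0.2, -3.5]
width: 0.064
gripper_force: 76.8
```

Run:
```python
from ik import *
tgt([.455,-.311,.165],ori(-90*D,15*D,0,0))
```

```text
t 27.65 p [ 0.4721 -0.0168  0.1611] q [-1.42  1.05  1.02  1.99  0.31  1.18 -0.62] | rot [-0.001 -0.004 -0.   ] shift [-0.814 -0.165  2.828]
```

Call:
send_rows:
  targets:
    - [0, 0, 0, -0.09, -0.02, 0.33, -1]
    - [0, 0, 0, -0.18, -0.04, 0.65, -1]
    - [0, 0, 0, -0.27, -0.05, 0.94, -1]

```text
time_s: 27.95
tcp_pos: [0.4671, -0.1143, 0.1624]
ee_rot: [0.428, 0.563, 0.562, -0.429]
wrist_force: [0.1, 0.7, -3.2]
width: 0.0642
gripper_force: 76.8
```

Call:
send_rows:
  targets:
    - [0, 0, 0, -0.09, -0.02, 0.33, -1]
    - [0, 0, 0, -0.18, -0.04, 0.65, -1]
    - [0, 0, 0, -0.27, -0.05, 0.94, -1]

```text
time_s: 28.25
tcp_pos: [0.462, -0.2119, 0.1637]
ee_rot: [0.428, 0.563, 0.562, -0.429]
wrist_force: [0.2, -0.3, -3.1]
width: 0.0641
gripper_force: 76.8
```

Call:
send_rows:
  targets:
    - [0, 0, 0, -0.09, -0.02, 0.33, -1]
    - [0, 0, 0, -0.18, -0.04, 0.65, -1]
    - [0, 0, 0, -0.27, -0.05, 0.9, -1]
    - [0, 0, 0, -0.27, -0.05, 0.94, -1]
    - [0, 0, 0, -0.27, -0.05, 0.94, -1]

```text
time_s: 28.75
tcp_pos: [0.4566, -0.3092, 0.1654]
ee_rot: [0.428, 0.563, 0.561, -0.43]
wrist_force: [0.3, 0.9, -3.4]
width: 0.0638
gripper_force: 77.5
```

Run:
```python
from ik import *
R=ori(-90*D,15*D,0,0)
tgt([.455,-.311,.13],R*Ro.from_rotvec([0,0,-80*D]))
print(pts(st()[0]["q"]).round(2)[[2,4]])
```

```text
t 28.75 p [ 0.4566 -0.3092  0.1654] q [-1.07  1.14  1.17  2.23  0.55  0.57 -0.64] | rot [ 0.    -0.004 -0.932] shift [ 0.337 -0.016  0.111]
[[0.24 0.38 0.51]
 [0.46 0.   0.25]]
```

Call:
send_rows:
  targets:
    - [0, 0, -0.1, 0, 0, 0, -1]
    - [0, 0, -0.2, 0, 0, 0, -1]
    - [0, 0, -0.3, 0.1, 0, 0.03, -1]
    - [0, 0, -0.4, 0.2, 0, 0.05, -1]
    - [0, 0, -0.5, 0.3, 0, 0.08, -1]
    - [0, 0, -0.6, 0.34, 0, 0.1, -1]
    - [0, 0, -0.7, 0.34, 0, 0.1, -1]
    - [0, 0, -0.8, 0.34, 0, 0.1, -1]

```text
time_s: 29.55
tcp_pos: [0.4598, -0.3069, 0.1295]
ee_rot: [0.111, 0.144, 0.783, -0.595]
wrist_force: [-1.2, 1.1, -4.7]
width: 0.0641
gripper_force: 77.3
```

Run:
```python
from ik import *
R=ori(-90*D,15*D,0,0)
tgt([.455,-.311,.13],R*Ro.from_rotvec([0,0,-112*D]))
```

```text
t 29.55 p [ 0.4598 -0.3069  0.1295] q [-0.91  0.99  0.93  2.21  0.89  0.72  0.22] | rot [ 0.005  0.002 -0.5  ] shift [ 0.04  -0.032  0.038]
```

Call:
send_rows:
  targets:
    - [0, 0, -0.09, 0, 0, 0, -1]
    - [0, 0, -0.18, 0, 0, 0, -1]
    - [0, 0, -0.26, 0, 0, 0, -1]
    - [0, 0, -0.33, 0, 0, 0, -1]
    - [0, 0, -0.39, 0, 0, 0, -1]
    - [0, 0, -0.43, 0, 0, 0, -1]
    - [0, 0, -0.47, 0, 0, 0, -1]
    - [0, 0, -0.5, 0, 0, 0, -1]

```text
time_s: 30.35
tcp_pos: [0.4596, -0.3071, 0.1299]
ee_rot: [-0.113, -0.151, 0.781, -0.595]
wrist_force: [-0.9, -0.3, -2.5]
width: 0.0639
gripper_force: 77.5
```

Call:
send_rows:
  targets:
    - [0, 0, 0, 0, 0, 0, -1]
    - [0, 0, 0, 0, 0, 0, -1]
    - [0, 0, 0, 0, 0, 0, -1]
    - [0, 0, -0.02, 0, 0, 0, -1]
    - [0, 0, -0.04, 0, 0, 0, -1]
    - [0, 0, -0.06, 0, 0, 0, -1]
    - [0, 0, -0.08, 0, 0, 0, -1]
    - [0, 0, -0.1, 0, 0, 0, -1]

```text
time_s: 31.15
tcp_pos: [0.4579, -0.3093, 0.1312]
ee_rot: [-0.159, -0.207, 0.767, -0.586]
wrist_force: [0.7, 0.5, -2.9]
width: 0.0641
gripper_force: 77.6
```

Run:
```python
from ik import *
R=ori(-90*D,15*D,0,0)
tgt([.455,-.311,.13],R*Ro.from_rotvec([0,0,-125*D]))
a=cams.capture('top');b=cams.capture('side')
cv2.imwrite('pics/c8.png',np.hstack([cv2.resize(a[200:310,360:480],None,fx=3,fy=3),cv2.resize(b[250:400,240:400],None,fx=2.2,fy=2.2)])[:,:,::-1])
```

```text
t 31.15 p [ 0.4579 -0.3093  0.1312] q [-0.8   0.87  0.8   2.21  1.04  0.85  1.02] | rot [ 0.003  0.001 -0.055] shift [0.021 0.021 0.02 ]
```

View pics/c8.png

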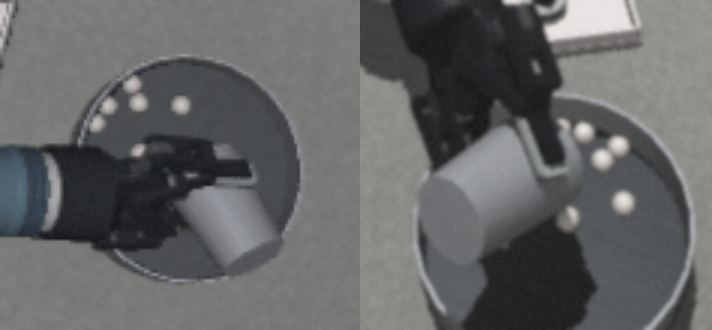

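Call:
send_rows:
  targets:
    - [0, 0, -0.08, 0, 0, 0, -1]
    - [0, 0, -0.14, 0, 0, 0, -1]
    - [0, 0, -0.2, 0, 0, 0, -1]
    - [0, 0, -0.25, 0, 0, 0, -1]
    - [0, 0, -0.25, 0, 0, 0, -1]
    - [0, 0, -0.17, 0, 0, 0, -1]
    - [0, 0, -0.25, 0, 0, 0, -1]
    - [0, 0, -0.25, 0, 0, 0, -1]

```text
time_s: 32.05
tcp_pos: [0.4579, -0.3092, 0.1312]
ee_rot: [-0.265, -0.345, 0.716, -0.546]
wrist_force: [-0.2, -0.1, -2.3]
width: 0.0641
gripper_force: 77.6
```

Call:
send_rows:
  targets:
    - [0, 0, 0.08, 0, 0, 0, -1]
    - [0, 0, 0, 0, 0, 0, -1]
    - [0, 0, 0.08, 0, 0, 0, -1]
    - [0, 0, 0, 0, 0, 0, -1]
    - [0, 0, 0, 0, 0, 0, -1]
    - [0, 0, 0, 0, 0, 0, -1]
    - [0, 0, 0, 0, 0, 0, -1]

```text
time_s: 32.75
tcp_pos: [0.4579, -0.3092, 0.1311]
ee_rot: [-0.264, -0.345, 0.716, -0.546]
wrist_force: [0.4, -0.5, -2.2]
width: 0.0639
gripper_force: 77.5
```

Run:
```python
from ik import *
R=ori(-90*D,15*D,0,0)
tgt([.456,-.309,.165],R)
```

```text
t 32.75 p [ 0.4579 -0.3092  0.1311] q [-0.76  0.83  0.74  2.2   1.08  0.89  1.36] | rot [ 0.004 -0.002  1.647] shift [ 0.267 -0.188 -0.091]
```

Call:
send_rows:
  targets:
    - [0, 0, 0.1, 0.27, -0.19, -0.09, -1]
    - [0, 0, 0.2, 0.27, -0.19, -0.09, -1]
    - [0, 0, 0.3, 0.27, -0.19, -0.09, -1]
    - [0, 0, 0.4, 0.27, -0.19, -0.09, -1]
    - [0, 0, 0.5, 0.27, -0.19, -0.09, -1]
    - [0, 0, 0.6, 0.27, -0.19, -0.09, -1]
    - [0, 0, 0.7, 0.27, -0.19, -0.09, -1]
    - [0, 0, 0.8, 0.27, -0.19, -0.09, -1]

```text
time_s: 33.55
tcp_pos: [0.456, -0.3091, 0.1653]
ee_rot: [0.092, 0.122, 0.785, -0.6]
wrist_force: [-0.4, -0.2, -1.5]
width: 0.0638
gripper_force: 77.6
```

Call:
send_rows:
  targets:
    - [0, 0, 0.1, 0, 0, 0, -1]
    - [0, 0, 0.2, 0, 0, 0, -1]
    - [0, 0, 0.3, 0, 0, 0, -1]
    - [0, 0, 0.4, 0, 0, 0, -1]
    - [0, 0, 0.5, 0, 0, 0, -1]
    - [0, 0, 0.6, 0, 0, 0, -1]
    - [0, 0, 0.7, 0, 0, 0, -1]
    - [0, 0, 0.8, 0, 0, 0, -1]

```text
time_s: 34.35
tcp_pos: [0.4562, -0.3089, 0.1652]
ee_rot: [0.415, 0.544, 0.58, -0.443]
wrist_force: [-0.4, 0.3, -2.5]
width: 0.064
gripper_force: 77.7
```

Run:
```python
from ik import *
R=ori(-90*D,15*D,0,0)
tgt([.4895,.278,.17],R)
```

```text
t 34.35 p [ 0.4562 -0.3089  0.1652] q [-1.04  1.08  1.13  2.23  0.66  0.61 -0.67] | rot [-0.001 -0.003  0.043] shift [ 1.476  0.423 -5.674]
```

Call:
send_rows:
  targets:
    - [0, 0, 0.043, 0, 0, 0, -1]
    - [0, 0, 0.043, 0, 0, 0, -1]

```text
time_s: 34.55
tcp_pos: [0.4564, -0.3089, 0.1654]
ee_rot: [0.428, 0.56, 0.564, -0.431]
wrist_force: [-0.3, -0.3, -2.2]
width: 0.0642
gripper_force: 77.7
```

Call:
send_rows:
  targets:
    - [0, 0, 0, 0.08, 0.02, -0.3, -1]
    - [0, 0, 0, 0.16, 0.04, -0.65, -1]
    - [0, 0, 0, 0.245, 0.055, -0.945, -1]

```text
time_s: 34.85
tcp_pos: [0.4618, -0.2101, 0.1665]
ee_rot: [0.427, 0.56, 0.564, -0.431]
wrist_force: [0.8, 0.7, -1.9]
width: 0.0641
gripper_force: 77.8
```

Call:
send_rows:
  targets:
    - [0, 0, 0, 0.08, 0.02, -0.3, -1]
    - [0, 0, 0, 0.16, 0.04, -0.65, -1]
    - [0, 0, 0, 0.245, 0.055, -0.945, -1]

```text
time_s: 35.15
tcp_pos: [0.4672, -0.1118, 0.1677]
ee_rot: [0.427, 0.56, 0.564, -0.431]
wrist_force: [1.1, -0.3, -1.8]
width: 0.064
gripper_force: 77.8
```

Call:
send_rows:
  targets:
    - [0, 0, 0, 0.08, 0.02, -0.3, -1]
    - [0, 0, 0, 0.16, 0.04, -0.65, -1]
    - [0, 0, 0, 0.245, 0.055, -0.945, -1]

```text
time_s: 35.45
tcp_pos: [0.4725, -0.0142, 0.169]
ee_rot: [0.427, 0.56, 0.564, -0.431]
wrist_force: [1.1, -0.1, -1.9]
width: 0.0634
gripper_force: 77.8
```

Call:
send_rows:
  targets:
    - [0, 0, 0, 0.08, 0.02, -0.3, -1]
    - [0, 0, 0, 0.16, 0.04, -0.65, -1]
    - [0, 0, 0, 0.245, 0.055, -0.945, -1]

```text
time_s: 35.75
tcp_pos: [0.4777, 0.0833, 0.1702]
ee_rot: [0.427, 0.56, 0.564, -0.431]
wrist_force: [0.3, 0.5, -2.3]
width: 0.064
gripper_force: 77.8
```

Call:
send_rows:
  targets:
    - [0, 0, 0, 0.08, 0.02, -0.3, -1]
    - [0, 0, 0, 0.16, 0.04, -0.65, -1]
    - [0, 0, 0, 0.245, 0.055, -0.945, -1]
    - [0, 0, 0, 0.245, 0.055, -0.945, -1]

```text
time_s: 36.15
tcp_pos: [0.4841, 0.1852, 0.1697]
ee_rot: [0.427, 0.559, 0.568, -0.428]
wrist_force: [-0.3, 0.3, -2.6]
width: 0.0639
gripper_force: 77.8
```

Run:
```python
from ik import *
R=ori(-90*D,15*D,0,0)
tgt([.4895,.278,.165],R)
a=cams.capture('top');b=cams.capture('side')
cv2.imwrite('pics/c9.png',np.hstack([cv2.resize(a[200:310,150:480],None,fx=1.5,fy=1.5)[:165],cv2.resize(b[285:395,250:400],None,fx=1.5,fy=1.5)])[:,:,::-1])
```

```text
t 36.15 p [0.4841 0.1852 0.1697] q [-1.46  1.06  0.88  1.64  0.25  1.56 -0.64] | rot [ 0.005 -0.007  0.007] shift [ 0.294  0.064 -0.881]
```

View pics/c9.png

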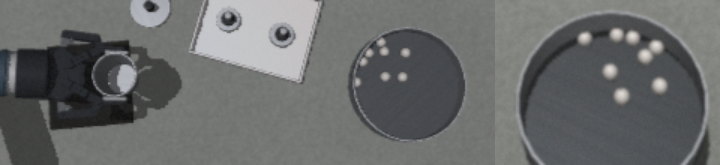

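Call:
send_rows:
  targets:
    - [0.005, -0.007, 0.007, 0.1, 0.02, -0.3, -1]
    - [0.005, -0.007, 0.007, 0.2, 0.05, -0.6, -1]
    - [0.005, -0.007, 0.007, 0.29, 0.06, -0.88, -1]
    - [0.005, -0.007, 0.007, 0.29, 0.06, -0.88, -1]
    - [0.005, -0.007, 0.007, 0.29, 0.06, -0.88, -1]

```text
time_s: 36.75
tcp_pos: [0.4889, 0.2704, 0.1665]
ee_rot: [0.43, 0.562, 0.557, -0.435]
wrist_force: [0.0, -0.0, -1.7]
width: 0.0638
gripper_force: 77.9
```

Run:
```python
from ik import *
R=ori(-90*D,15*D,0,0)
tgt([.4895,.278,.0605],R)
a=cams.capture('top');b=cams.capture('side')
cv2.imwrite('pics/c10.png',np.hstack([cv2.resize(a[225:285,160:240],None,fx=5,fy=5,interpolation=cv2.INTER_CUBIC),cv2.resize(b[70:190,180:280],None,fx=2.5,fy=2.5)])[:,:,::-1])
```

```text
t 36.75 p [0.4889 0.2704 0.1665] q [-1.44  1.14  0.85  1.43  0.21  1.73 -0.64] | rot [-0.007  0.005 -0.002] shift [1.045 0.005 0.194]
```

View pics/c10.png

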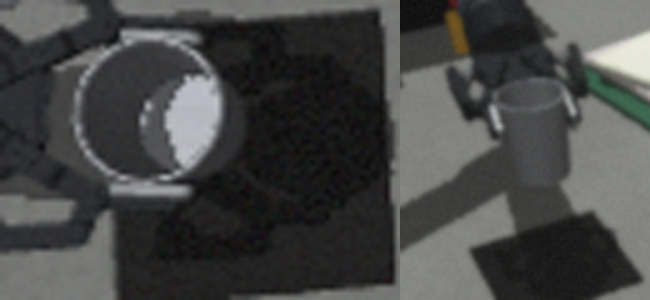

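Call:
send_rows:
  targets:
    - [-0.003, 0.003, 0, 0.3, 0, 0.08, -1]
    - [-0.003, 0.003, 0, 0.6, 0, 0.16, -1]
    - [-0.003, 0.003, 0, 0.8, 0, 0.22, -1]
    - [-0.003, 0.003, 0, 0.95, 0, 0.25, -1]
    - [-0.003, 0.003, 0, 0.97, 0, 0.26, -1]
    - [-0.003, 0.003, 0, 0.97, 0, 0.26, -1]
    - [-0.003, 0.003, 0, 0.97, 0, 0.26, -1]

```text
time_s: 37.55
tcp_pos: [0.4899, 0.271, 0.0677]
ee_rot: [0.431, 0.563, 0.559, -0.431]
wrist_force: [-0.7, -0.3, -2.3]
width: 0.0639
gripper_force: 77.8
```

Run:
```python
from ik import *
R=ori(-90*D,15*D,0,0)
tgt([.4895,.270,.0605],R);print(st()[0]["wrist_force"])
```

```text
t 37.55 p [0.4899 0.271  0.0677] q [-1.41  1.27  0.79  1.39  0.13  1.67 -0.72] | rot [-0.002  0.001 -0.003] shift [ 0.067 -0.004  0.029]
[-0.70794417 -0.33174037 -2.25928933]
```

Call:
send_rows:
  targets:
    - [0, 0, 0, 0.05, 0, 0.013, -1]
    - [0, 0, 0, 0.06, 0, 0.016, -1]
    - [0, 0, 0, 0.06, 0, 0.016, -1]

```text
time_s: 37.85
tcp_pos: [0.489, 0.271, 0.0599]
ee_rot: [0.43, 0.562, 0.559, -0.431]
wrist_force: [0.2, 0.0, -1.4]
width: 0.0639
gripper_force: 77.9
```

Call:
send_rows:
  targets:
    - [0, 0, 0, 0.01, 0, 0.003, -1]
    - [0, 0, 0, 0.01, 0, 0.003, -1]

```text
time_s: 38.05
tcp_pos: [0.4892, 0.2708, 0.0593]
ee_rot: [0.43, 0.562, 0.559, -0.432]
wrist_force: [-0.2, 0.1, -0.8]
width: 0.0636
gripper_force: 77.8
```

Call:
send_rows:
  targets:
    - [0, 0, 0, 0.01, 0, 0.003, -1]
    - [0, 0, 0, 0.01, 0, 0.003, -1]

```text
time_s: 38.25
tcp_pos: [0.4891, 0.2707, 0.0592]
ee_rot: [0.431, 0.562, 0.558, -0.432]
wrist_force: [-1.3, 1.4, 3.4]
width: 0.0642
gripper_force: 77.7
```

Call:
send_rows:
  targets:
    - [0, 0, 0, 0, 0, 0, 0.6]
    - [0, 0, 0, 0, 0, 0, 1]
    - [0, 0, 0, 0, 0, 0, 1]
    - [0, 0, 0, 0, 0, 0, 1]
    - [0, 0, 0, 0, 0, 0, 1]

```text
time_s: 38.75
tcp_pos: [0.4892, 0.2708, 0.0578]
ee_rot: [0.43, 0.562, 0.559, -0.431]
wrist_force: [0.1, 0.2, 0.4]
width: 0.0855
gripper_force: 0.0
```

Call:
send_rows:
  targets:
    - [0, 0, 0, 0, 0, -0.2, 1]
    - [0, 0, 0, 0, 0, -0.5, 1]
    - [0, 0, 0, 0, 0, -0.8, 1]
    - [0, 0, 0, 0, 0, -0.8, 1]

```text
time_s: 39.15
tcp_pos: [0.4898, 0.3533, 0.0789]
ee_rot: [0.431, 0.562, 0.562, -0.428]
wrist_force: [-0.4, 0.5, 0.2]
width: 0.0857
gripper_force: 0.0
```

Call:
send_rows:
  targets:
    - [0, 0, 0, 0, 0, -0.3, 1]
    - [0, 0, 0, 0, 0, -0.5, 1]
    - [0, 0, 0, 0, 0, -0.5, 1]

```text
time_s: 39.45
tcp_pos: [0.4898, 0.3989, 0.0915]
ee_rot: [0.431, 0.562, 0.561, -0.43]
wrist_force: [1.1, 0.9, 0.3]
width: 0.0855
gripper_force: 0.0
```

```bash
cat > lid.py <<'E'
from ik import *
a=cams.capture('top');b=cams.capture('side')
def blob(im,x0,x1,y0,y1,thr=135,amin=100):
    g=cv2.cvtColor(im,7);m=np.zeros_like(g);m[y0:y1,x0:x1]=g[y0:y1,x0:x1]>thr
    cs,_=cv2.findContours(m.astype(np.uint8),0,1)
    return [cv2.fitEllipse(cv2.convexHull(c)) for c in cs if cv2.contourArea(c)>amin]
for e in blob(a,160,285,170,300): print("top",np.round(e[0],1),np.round(e[1],1),"lid on bench",plane('top',*e[0],.010).round(4),"at pot rim",plane('top',*e[0],.093).round(4))
for e in blob(b,200,320,120,230,amin=60): print("side",np.round(e[0],1),np.round(e[1],1),"lid",plane('side',*e[0],.010).round(4),"rim",plane('side',*e[0],.093).round(4))
E
python3 - <<'E'
from lid import *
tgt([.62,.33,.22],ori(-90*D,90*D,0,0))
cv2.imwrite('pics/c11.png',np.hstack([cv2.resize(a[180:290,160:290],None,fx=3,fy=3),cv2.resize(b[100:210,190:310],None,fx=3,fy=3)])[:,:,::-1])
E
```

```text
top [207.3 251.6] [ 9.2 18.1] lid on bench [0.4912 0.2893 0.01  ] at pot rim [0.486 0.272 0.093]
top [249.3 204.6] [25.6 26.4] lid on bench [0.6221 0.181  0.01  ] at pot rim [0.6086 0.1706 0.093 ]
side [305.1 214.5] [34.3 60.7] lid [0.581  0.0596 0.01  ] rim [ 0.5528 -0.023   0.093 ]
side [305.4 177.2] [22.7 34.3] lid [0.6345 0.1944 0.01  ] rim [0.5989 0.0931 0.093 ]
side [307.5 154.8] [16.7 35.3] lid [0.6786 0.2901 0.01  ] rim [0.6369 0.1755 0.093 ]
side [293.5 132.9] [31.8 50.7] lid [0.6832 0.422  0.01  ] rim [0.6408 0.2892 0.093 ]
t 39.55 p [0.4897 0.3957 0.091 ] q [-1.38  1.35  0.78  1.05  0.11  1.93 -0.7 ] | rot [-0.001  0.874 -0.003] shift [-1.412  1.307  0.297]
```

View pics/c11.png

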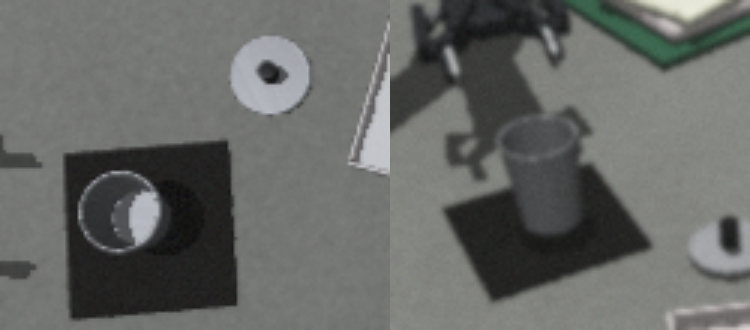

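```bash
cat >> ik.py <<'E'
RL=Ro.from_quat([.1705,.98535,0,0])
E
python3 - <<'E'
from ik import *
print(plane('top',200,250.7,.093),plane('side',240,144.3,.093))
tgt([.49,.41,.19],RL)
E
```

```text
[0.48808168 0.29053914 0.093     ] [0.49398587 0.29455387 0.093     ]
t 39.55 p [0.4897 0.3957 0.091 ] q [-1.38  1.35  0.78  1.05  0.11  1.93 -0.7 ] | rot [-0.534  0.755 -0.696] shift [-0.92   0.003 -0.393]
```

Call:
send_rows:
  targets:
    - [-0.534, 0.755, -0.696, -0.2, 0, -0.1, 1]
    - [-0.534, 0.755, -0.696, -0.4, 0, -0.2, 1]
    - [-0.534, 0.755, -0.696, -0.6, 0, -0.3, 1]
    - [-0.534, 0.755, -0.696, -0.9, 0, -0.4, 1]
    - [-0.534, 0.755, -0.696, -0.9, 0, -0.4, 1]
    - [-0.534, 0.755, -0.696, -0.9, 0, -0.4, 1]
    - [-0.534, 0.755, -0.696, -0.9, 0, -0.4, 1]
    - [-0.534, 0.755, -0.696, -0.9, 0, -0.4, 1]

```text
time_s: 40.35
tcp_pos: [0.4883, 0.4101, 0.1879]
ee_rot: [0.147, 0.319, 0.924, -0.149]
wrist_force: [-0.2, -0.7, 0.3]
width: 0.0855
gripper_force: 0.0
```

Run:
```python
from ik import *
tgt([.49,.41,.19],RL)
```

```text
t 40.35 p [0.4883 0.4101 0.1879] q [-1.38  0.57  0.6   1.6   0.08  1.22  0.04] | rot [-0.164  0.23  -0.212] shift [-0.021  0.006 -0.016]
```

Call:
send_rows:
  targets:
    - [-0.164, 0.23, -0.212, 0, 0, 0, 0]
    - [-0.164, 0.23, -0.212, 0, 0, 0, 0]
    - [-0.164, 0.23, -0.212, 0, 0, 0, 0]
    - [-0.164, 0.23, -0.212, 0, 0, 0, 0]
    - [-0.164, 0.23, -0.212, 0, 0, 0, 0]
    - [-0.164, 0.23, -0.212, 0, 0, 0, 0]

```text
time_s: 40.95
tcp_pos: [0.489, 0.4099, 0.1874]
ee_rot: [0.002, 0.174, 0.985, -0.002]
wrist_force: [-0.6, 0.1, -0.0]
width: 0.0428
gripper_force: 0.0
```

Run:
```python
from ik import *
tgt([.6225,.1792,.19],RL)
```

```text
t 40.95 p [0.489  0.4099 0.1874] q [-1.1   0.42  0.43  1.68 -0.19  1.08  0.61] | rot [-0.002  0.003 -0.004] shift [-2.044 -1.711 -0.012]
```

Call:
send_rows:
  targets:
    - [0, 0, 0, -0.68, -0.57, 0, 0]
    - [0, 0, 0, -0.68, -0.57, 0, 0]
    - [0, 0, 0, -0.68, -0.57, 0, 0]

```text
time_s: 41.25
tcp_pos: [0.5374, 0.3278, 0.1883]
ee_rot: [0.004, 0.177, 0.984, -0.004]
wrist_force: [0.8, -1.4, -0.2]
width: 0.0426
gripper_force: 0.0
```

Call:
send_rows:
  targets:
    - [0, 0, 0, -0.68, -0.57, 0, 0]
    - [0, 0, 0, -0.68, -0.57, 0, 0]
    - [0, 0, 0, -0.68, -0.57, 0, 0]

```text
time_s: 41.55
tcp_pos: [0.5816, 0.251, 0.1888]
ee_rot: [0.004, 0.177, 0.984, -0.004]
wrist_force: [0.2, -0.8, -0.4]
width: 0.0425
gripper_force: 0.0
```

Call:
send_rows:
  targets:
    - [0, 0, 0, -0.68, -0.57, 0, 0]
    - [0, 0, 0, -0.68, -0.57, 0, 0]
    - [0, 0, 0, -0.68, -0.57, 0, 0]
    - [0, 0, 0, -0.68, -0.57, 0, 0]

```text
time_s: 41.95
tcp_pos: [0.623, 0.182, 0.1887]
ee_rot: [0.002, 0.173, 0.985, -0.001]
wrist_force: [-1.2, 0.5, 0.0]
width: 0.0424
gripper_force: 0.0
```

Call:
send_rows:
  targets:
    - [0, 0, 0, 0, 0, 0.4, 0]
    - [0, 0, 0, 0, 0, 0.8, 0]
    - [0, 0, 0, 0, 0, 1, 0]
    - [0, 0, 0, 0, 0, 1, 0]
    - [0, 0, 0, 0, 0, 1, 0]
    - [0, 0, 0, 0, 0, 1, 0]

```text
time_s: 42.55
tcp_pos: [0.625, 0.1836, 0.0914]
ee_rot: [0.003, 0.171, 0.985, 0.0]
wrist_force: [-0.0, 0.6, 0.8]
width: 0.0429
gripper_force: 0.0
```

Run:
```python
from ik import *
tgt([.6225,.1792,.0155],RL)
```

```text
t 42.55 p [0.625  0.1836 0.0914] q [-0.7   0.57  0.46  1.72 -0.3   0.92  1.11] | rot [ 0.001  0.004 -0.001] shift [ 0.014 -0.051  0.759]
```

Call:
send_rows:
  targets:
    - [0, 0, 0, 0.01, -0.05, 0.3, 0]
    - [0, 0, 0, 0.01, -0.05, 0.6, 0]
    - [0, 0, 0, 0.01, -0.05, 0.72, 0]
    - [0, 0, 0, 0.01, -0.05, 0.72, 0]
    - [0, 0, 0, 0.01, -0.05, 0.72, 0]

```text
time_s: 43.05
tcp_pos: [0.6229, 0.1777, 0.0191]
ee_rot: [0.003, 0.172, 0.985, -0.0]
wrist_force: [0.4, 0.3, -0.8]
width: 0.0432
gripper_force: 0.0
```

Run:
```python
from ik import *
tgt([.6225,.1792,.0155],RL)
```

```text
t 43.05 p [0.6229 0.1777 0.0191] q [-0.66  0.66  0.42  1.75 -0.35  0.8   1.15] | rot [ 0.001  0.004 -0.002] shift [0.009 0.013 0.036]
```

Call:
send_rows:
  targets:
    - [0, 0.003, 0, 0.01, 0.01, 0.03, 0]
    - [0, 0.003, 0, 0.01, 0.01, 0.03, 0]
    - [0, 0.003, 0, 0.01, 0.01, 0.03, -1]
    - [0, 0.003, 0, 0.01, 0.01, 0.03, -1]
    - [0, 0.003, 0, 0.01, 0.01, 0.03, -1]
    - [0, 0.003, 0, 0.01, 0.01, 0.03, -1]
    - [0, 0.003, 0, 0.01, 0.01, 0.03, -1]
    - [0, 0.003, 0, 0.01, 0.01, 0.03, -1]
  grip_force: 40

```text
time_s: 43.85
tcp_pos: [0.6216, 0.1786, 0.0153]
ee_rot: [0.0, 0.172, 0.985, 0.0]
wrist_force: [-0.1, 0.4, 5.7]
width: 0.0168
gripper_force: 39.3
```

Run:
```python
from ik import *
tgt([.6225,.1792,.0155],RL);print(st()[0]["width"])
```

```text
t 43.85 p [0.6216 0.1786 0.0153] q [-0.66  0.67  0.41  1.75 -0.35  0.8   1.15] | rot [ 0.     0.    -0.002] shift [-0.007  0.009 -0.001]
0.016750526744318935
```

Call:
send_rows:
  targets:
    - [0, 0, 0, 0, 0, -0.2, -1]
    - [0, 0, 0, 0, 0, -0.5, -1]
    - [0, 0, 0, 0, 0, -0.9, -1]
    - [0, 0, 0, 0, 0, -1, -1]
    - [0, 0, 0, 0, 0, -1, -1]

```text
time_s: 44.35
tcp_pos: [0.6222, 0.1787, 0.1162]
ee_rot: [0.001, 0.172, 0.985, 0.001]
wrist_force: [0.5, 0.7, -2.4]
width: 0.0165
gripper_force: 39.1
```

Call:
send_rows:
  targets:
    - [0, 0, 0, 0, 0, -0.3, -1]
    - [0, 0, 0, 0, 0, -0.6, -1]
    - [0, 0, 0, 0, 0, -0.6, -1]

```text
time_s: 44.65
tcp_pos: [0.6229, 0.1788, 0.1766]
ee_rot: [0.002, 0.172, 0.985, 0.001]
wrist_force: [1.3, -0.3, -0.5]
width: 0.0164
gripper_force: 39.1
```

Run:
```python
from ik import *
tgt([.4895,.2935,.18],RL);print(st()[0]["width"])
b=cams.capture('side');cv2.imwrite('pics/x.png',b[:,:,::-1])
```

```text
t 44.65 p [0.6229 0.1788 0.1766] q [-0.73  0.46  0.5   1.68 -0.25  1.06  1.07] | rot [ 0.002  0.002 -0.002] shift [ 1.644  0.626 -0.038]
0.016427061481794656
```

Call:
send_rows:
  targets:
    - [0, 0, 0, 0.4, 0.15, 0, -1]
    - [0, 0, 0, 0.82, 0.31, 0, -1]
    - [0, 0, 0, 0.82, 0.31, 0, -1]

```text
time_s: 45.0
tcp_pos: [0.5457, 0.2425, 0.1698]
ee_rot: [-0.006, 0.167, 0.986, -0.001]
wrist_force: [-0.8, 0.6, -1.5]
width: 0.0164
gripper_force: 39.2
```

Call:
send_rows:
  targets:
    - [0, 0, 0, 0.4, 0.15, 0, -1]
    - [0, 0, 0, 0.82, 0.31, 0, -1]
    - [0, 0, 0, 0.82, 0.31, 0, -1]
    - [0, 0, 0, 0.82, 0.31, 0, -1]
    - [0, 0, 0, 0.82, 0.31, 0, -1]

```text
time_s: 45.5
tcp_pos: [0.4874, 0.2909, 0.1728]
ee_rot: [-0.001, 0.172, 0.985, -0.002]
wrist_force: [-0.0, -0.6, -0.7]
width: 0.0164
gripper_force: 39.2
```

Run:
```python
from ik import *
tgt([.489,.2927,.118],RL)
```

```text
t 45.5 p [0.4874 0.2909 0.1728] q [-1.01  0.31  0.47  1.87 -0.16  1.    0.75] | rot [-0.003 -0.001 -0.003] shift [-0.01   0.025  0.548]
```

Call:
send_rows:
  targets:
    - [0, 0, 0, -0.01, 0.02, 0.25, -1]
    - [0, 0, 0, -0.01, 0.02, 0.5, -1]
    - [0, 0, 0, -0.01, 0.02, 0.55, -1]
    - [0, 0, 0, -0.01, 0.02, 0.55, -1]
    - [0, 0, 0, -0.01, 0.02, 0.55, -1]
    - [0, 0, 0, -0.01, 0.02, 0.55, -1]

```text
time_s: 46.1
tcp_pos: [0.4907, 0.2942, 0.1209]
ee_rot: [0.001, 0.173, 0.985, 0.001]
wrist_force: [0.9, -0.0, -0.9]
width: 0.0164
gripper_force: 39.2
```

Run:
```python
from ik import *
tgt([.489,.2927,.1022],RL)
a=cams.capture('top');b=cams.capture('side')
cv2.imwrite('pics/c12.png',np.hstack([cv2.resize(a[225:285,160:240],None,fx=4,fy=4),cv2.resize(b[100:180,200:280],None,fx=4,fy=4)[:240]])[:,:,::-1])
```

```text
t 46.1 p [0.4907 0.2942 0.1209] q [-0.99  0.39  0.45  1.9  -0.21  0.9   0.79] | rot [ 0.001  0.001 -0.003] shift [ 0.011 -0.02   0.187]
```

View pics/c12.png

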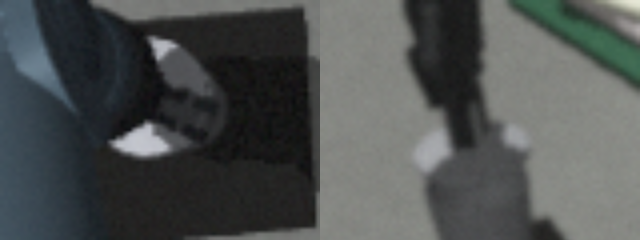

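Call:
send_rows:
  targets:
    - [0, 0, 0, 0.01, -0.02, 0.04, -1]
    - [0, 0, 0, 0.01, -0.02, 0.08, -1]
    - [0, 0, 0, 0.01, -0.02, 0.1, -1]
    - [0, 0, 0, 0.01, -0.02, 0.1, -1]

```text
time_s: 46.6
tcp_pos: [0.4872, 0.2922, 0.1089]
ee_rot: [-0.001, 0.172, 0.985, -0.001]
wrist_force: [-0.3, 1.0, -1.6]
width: 0.0167
gripper_force: 39.2
```

Call:
send_rows:
  targets:
    - [0, 0, 0, 0, 0, 0.02, -1]
    - [0, 0, 0, 0, 0, 0.04, -1]
    - [0, 0, 0, 0, 0, 0.04, -1]

```text
time_s: 46.9
tcp_pos: [0.4875, 0.2923, 0.1052]
ee_rot: [-0.0, 0.172, 0.985, -0.0]
wrist_force: [-0.3, -0.2, -0.4]
width: 0.0164
gripper_force: 39.2
```

Run:
```python
from ik import *
tgt([.489,.2927,.1022],RL);print(st()[0]["wrist_force"])
```

```text
t 46.9 p [0.4875 0.2923 0.1052] q [-0.98  0.4   0.44  1.92 -0.22  0.87  0.8 ] | rot [-0.001 -0.    -0.002] shift [-0.013  0.009  0.03 ]
[-0.25980441 -0.20070526 -0.4126629 ]
```

Call:
send_rows:
  targets:
    - [0, 0, 0, -0.01, 0, 0.01, -1]
    - [0, 0, 0, -0.01, 0, 0.02, -1]
    - [0, 0, 0, -0.01, 0, 0.02, -1]

```text
time_s: 47.2
tcp_pos: [0.4887, 0.292, 0.1034]
ee_rot: [-0.0, 0.172, 0.985, -0.0]
wrist_force: [0.5, 0.2, -0.9]
width: 0.0166
gripper_force: 39.2
```

Call:
send_rows:
  targets:
    - [0, 0, 0, 0, 0, 0.01, -1]
    - [0, 0, 0, 0, 0, 0.01, -1]

```text
time_s: 47.4
tcp_pos: [0.4888, 0.2921, 0.1026]
ee_rot: [-0.0, 0.172, 0.985, -0.0]
wrist_force: [0.2, -0.7, -1.4]
width: 0.016
gripper_force: 39.2
```

Call:
send_rows:
  targets:
    - [0, 0, 0, 0, 0, 0.01, -1]
    - [0, 0, 0, 0, 0, 0.01, -1]

```text
time_s: 47.6
tcp_pos: [0.4889, 0.2922, 0.1024]
ee_rot: [-0.0, 0.172, 0.985, -0.0]
wrist_force: [-1.4, -1.2, 4.6]
width: 0.0164
gripper_force: 39.7
```

Seated at 0.1024 as originally. Release, retreat, and look.

Call:
send_rows:
  targets:
    - [0, 0, 0, 0, 0, 0, -0.3]
    - [0, 0, 0, 0, 0, 0, 0]
    - [0, 0, 0, 0, 0, 0, 0]
    - [0, 0, 0, 0, 0, -0.2, 0]
    - [0, 0, 0, 0, 0, -0.6, 0]
    - [0, 0, 0, 0, 0, -1, 0]
    - [0, 0, 0, 0, 0, -1, 0]

```text
time_s: 48.3
tcp_pos: [0.493, 0.2944, 0.2079]
ee_rot: [0.004, 0.172, 0.985, 0.005]
wrist_force: [1.2, 0.6, 0.1]
width: 0.0427
gripper_force: 0.0
```

Call:
send_rows:
  targets:
    - [0, 0, 0, 0.3, 0.4, -0.3, 0]
    - [0, 0, 0, 0.5, 0.9, -0.3, 0]
    - [0, 0, 0, 0.5, 0.9, -0.3, 0]

```text
time_s: 48.6
tcp_pos: [0.4692, 0.4023, 0.2322]
ee_rot: [-0.001, 0.167, 0.986, 0.003]
wrist_force: [-0.7, 1.0, -0.9]
width: 0.0428
gripper_force: 0.0
```

Call:
send_rows:
  targets:
    - [0, 0, 0, 0.3, 0.4, 0, 0]
    - [0, 0, 0, 0.5, 0.9, 0, 0]
    - [0, 0, 0, 0.5, 0.9, 0, 0]
    - [0, 0, 0, 0.5, 0.9, 0, 0]
    - [0, 0, 0, 0.5, 0.9, 0, 0]

```text
time_s: 49.1
tcp_pos: [0.4563, 0.4935, 0.2305]
ee_rot: [0.0, 0.173, 0.985, -0.002]
wrist_force: [0.2, -1.4, -0.1]
width: 0.043
gripper_force: 0.0
```

Run:
```python
from lid import *
cv2.imwrite('pics/c13.png',np.vstack([cv2.resize(a[140:310,160:490],None,fx=2,fy=2)[:, :640],np.hstack([cv2.resize(b[110:190,190:280],None,fx=3,fy=3),b[160:400,60:430]])])[:,:,::-1])
```

```text
top [198.7 249.9] [27.9 28.9] lid on bench [0.4955 0.3128 0.01  ] at pot rim [0.49  0.294 0.093]
side [303.  214.5] [39.6 49.5] lid [0.5765 0.0615 0.01  ] rim [ 0.5489 -0.0214  0.093 ]
side [238.5 143.3] [15.1 28.4] lid [0.5099 0.4356 0.01  ] rim [0.4915 0.3009 0.093 ]
side [297.  137.2] [38.9 53.7] lid [0.6844 0.3931 0.01  ] rim [0.6419 0.2643 0.093 ]
```

View pics/c13.png

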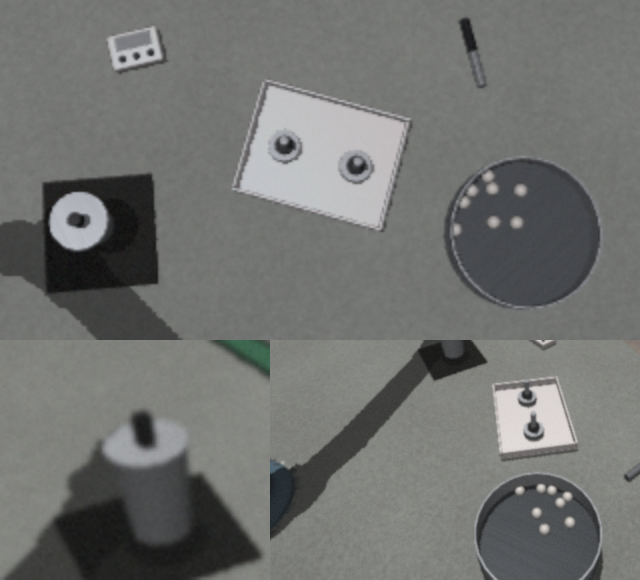

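The last picture shows the lid flat on the pot on its mat (top half, about (78,220)). Both holders stand upright in the tray at (285,145) and (356,165). All eight balls are in the sieve, around (455–520, 175–230), and the timer and marker have not moved.

```bash
python3 -c "
from workcell import ctrl
print(ctrl.hand_in())"
```

```text
the job is handed in; nothing more can be done
None
```

The job is handed in at about 49 s: both holders stand upright in the tray, all eight balls seen are in the sieve, the empty pot is back upright on its mat with its lid seated flat, and the timer and marker were not touched.

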